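# Gauge the foot of an upturned teacup

## Task

Clear the steel reference standard off the foot of the upturned teacup, put it in the open drawer of the little wooden chest and slide the drawer fully shut. Then take the thickness probe out of its leaning stand and hold it upright with its sprung tip on the small ring mark at the middle of the cup's foot, pressing lightly so that the tip is pushed about half-way in, and finish while still holding it there. Leave the cup standing where it is and do not disturb the other things on the table.

Things in the scene. Friction and masses are not known exactly. Their poses are not given: they have to be found in the camera images.
- cup: China teacup upside down on the table, loose, 0.3 kg. Origin: centre of its mouth (100 mm across), on the table; z up. Foot on top: rim 79 mm above the table, 68 mm across, with a round recess 5 mm deep and about 52 mm across. Its ear handle sticks out to its own -x, to 82 mm from the axis, 7 to 51 mm high.
- foot_spot (a point): The small grey ring mark (12 mm across) at the centre of the recess in the cup's foot, 74 mm above the table: the spot to probe. The reference standard covers it at the start.
- standard: Steel reference standard, loose, about 0.12 kg: a disc 40 mm across and 14 mm high with an upright grip knob 18 mm across on its middle, 48 mm tall in all. Origin: centre of its underside; z up along the knob. It starts standing in the recess of the cup's foot, its underside 74 mm above the table.
- chest_drawer0 (a joint): How far the chest's only drawer is open, in m: 0 shut, 0.15 at most. It starts open. It slides with light friction (1 N plus damping) and stays where it is left; pushing its front or its handle shuts it, a stop at 0.
- drawer_floor (a point): Centre of the drawer's inner floor, 23 mm above the table; moves with the drawer, which opens towards -x; z up. Inside 175 mm along x, 138 mm along y, walls 56 mm high. Front panel: inner face x = -94 mm, outer -109 mm, top 66 mm above the floor. Only the front part sticks out from under the chest's top at the start: put the standard about 45 mm to -x of this point.
- chest_drawer0_handle (a point): Middle of the drawer's bar handle: a level steel bar 11 mm thick and 90 mm long, along the drawer's y, 35 mm in front of the drawer's front face and 63 mm above the table. Axes as drawer_floor.
- chest: Wooden chest fixed to the table, 220 mm deep (x), 180 mm wide (y), 100 mm high; origin: centre of its underside. The drawer opens towards its own -x.
- probe: Pen-like thickness probe, loose, 0.09 kg, 150 mm long. Origin: tip end; z runs up the probe. Sprung tip 8 mm across (z 0 to 14 mm), steel nose 18 mm across to z = 65, collar 34 mm across to z = 71, black round grip 22 mm across from z = 71 to 150 mm. Starts in its stand, leaning 25 degrees to the stand's -x, hanging by the collar: draw it out along its axis by 70 mm or more.
- probe_point (a point): Free end of the probe's sprung tip: the point that must touch the mark.
- probe_tip (a joint): How far the sprung tip is pushed into the probe, in m: 0 out, 0.010 fully in. Spring 400 N/m: half-way in is 2 N.
- stand: Aluminium probe stand fixed to the table: base plate 100 by 80 by 8 mm, with a tube 34 mm across and 64 mm long leaning 25 degrees towards its own -x (its mouth 70 mm above the table, 7 mm on the -x side of the origin). Origin: centre of the underside.
- cup_a: Bystander: upright teacup, 100 mm across, 79 mm tall. Origin: centre of its underside.
- cup_b: Bystander: another upright teacup like it.
- sugar_bowl: Bystander: lidded china sugar bowl, 92 mm across, 82 mm tall. Origin: centre of its underside.
- teaspoon: Bystander: steel teaspoon, 140 mm long, lying along its x between the upturned cup and the probe stand. Origin: middle, on the table.
- tea_tin: Bystander: round tea tin, 76 mm across, 110 mm tall. Origin: centre of its underside.
- saucers: Bystander: stack of three saucers, 132 mm across, 32 mm tall. Origin: centre of its underside.
- candlestick: Bystander: brass candlestick, foot 80 mm across, 110 mm tall. Origin: centre of its underside.

How it is judged:
By the outcome, as a careful person would: the job done as asked, in the order asked, and still so for the second after the job is handed in, while the arm keeps its last pose, push and grip.
It also fails if it takes over 61 s, if anything falls off the work surface, if the arm or the gripper's body presses on something with over 40 N, if the wrist force passes 120 N, or if a joint passes its speed limit or range.

## Robot

A 7-joint arm with a two-finger parallel gripper is mounted at the origin on the work surface. World frame = base frame: x ahead of the robot, y to its left, z up, the work surface at z = 0. Lengths are in mm, angles in rad, forces in N, time in s.
With the tool pointing down it reaches from about 400 to 875 mm from the base axis. Payload 4.4 kg.
Tool frame: the origin (TCP) lies at the very end of the fingers, on their centre line; the grasp point (between the pads) lies 19 mm behind it; x points along the fingers, y is the direction in which the jaws open and shut, and the axes are right-handed (so a half turn about x gives the same grasp; the last joint's range is limited). The gripper opens to 85 mm and grips with 20 to 120 N. Pads are 22 mm wide; open, the fingers measure 114 mm over their backs; the gripper's body (76 mm by 85 mm) begins 54 mm behind the grasp point. The pads swing forward as they close: fully open they stand 13 mm farther back than shut.
Start: joints at [1.221, 0.628, 0.038, 1.517, -0.027, 0.996, -0.02], TCP at [182.031, -624.005, 231.313] pointing down, gripper open.
Joint ranges: [-3.06, 3.06], [-0.37, 2.12], [-1.25, 1.32], [0.18, 2.47], [-1.1, 4.24], [0.23, 1.98], [-2.94, 2.94]. Speed limits (rad/s): [2.57, 2.57, 3.14, 3.14, 3.14, 3.14, 3.14].

## Interface

Orientations are given as [roll, pitch, yaw] about the fixed x, y, z axes, in that order (R = Rz(yaw) Ry(pitch) Rx(roll)).
In Python, from cell import readout, cams, order gives the robot as it stands. The module is installed in compiled form; this text tells all that it offers.
- The arm moves only by the shell command python3 -m creep 'ROWS'. ROWS is JSON, a list of rows, each a list of 3 entries, a list of its own where there are three numbers: the shift along the tool's x, y, z in units of 10 cm (1.0 is 10 cm), then the turn about the tool's x in units of pi/4 rad (1.0 is pi/4 rad), then the closure, from 0 (fully open) to 1 (shut). In form: [[[x, y, z], spin, gripper], ...]. A call has 1 to 20 rows; each row is the pose to reach, as a shift and turn from the pose commanded when the call began, along the tool's axes at that moment; what a row does not reach only later rows make up. A row lasts 1/10 s, in which the tool goes at most 50 mm and 8.59 degrees, less where a joint would pass 70% of its speed; a pose out of reach is approached as far as the arm can. A call with a number of a shift or a turn outside -1 to 1 is refused whole. A call with a gripper value outside its range is refused whole. The fingers move at their own pace and stop on an object; the grip force is fixed at half the most. Time passes only in rows, so rows that repeat a pose let the fingers close. It gives the time, the measured TCP pose, the force and the opening at its end, in the units of the state.
- readout.read_state(): the state, without advancing time (a new reading comes with each control period).
- cams.get_image(name): name is "scene" or "side" or "wrist"; returns the picture (400x640x3 uint8, blue, green, red); there is no depth.
- cams.get_calibration(name): a dict with "fx", "fy", "cx", "cy" (pixels), "distortion" ([k1, k2, p1, p2, k3] as OpenCV has them; the pictures are not rectified), "R" (3x3) and "t" (3): a world point X has camera coordinates R X + t. Camera axes: x right, y down, z forward; pixel columns grow to the right and rows downward; lengths in mm; the calibration is good to about 2 mm. A picture is of the moment at which its call begins: read the wrist's pose just before it. get_calibration takes no time and is no camera call; for the wrist camera it gives the pose at the moment of the call.
- order.finish_job(): hands the job in, once; it reports no verdict.
The state is a dict: "clock": time; "qpos": joint angles; "qd": joint speeds; "tau": joint torques, N m; "eef_pos": TCP position; "tool_rot": TCP orientation; "force": force on the tool from outside, world axes, zero at the start; "torque": the same for the moment, N m; "width": finger opening in mm.
Only numpy, scipy, OpenCV 4.12 (cv2) and the standard library are available. Lean on these libraries where they do the work, as an engineer would, in place of code of your own. Each camera call takes 0.05 s, during which the arm holds its last target.

## Working session

There is one attempt and no reset: what is moved stays moved. The work goes in short steps, Python scripts to look and compute and a shell command to move; the robot and the scene stay as the last step left them, time stands still between calls to the robot, and variables do not carry over. Pictures are saved under pics/ and viewed, and the job is handed in when it is done.

```bash
mkdir -p pics; ls; python3 - <<'E'
from cell import readout, cams
import cv2
s=readout.read_state()
for k,v in s.items(): print(k,v)
for n in ("scene","side","wrist"):
    cv2.imwrite(f"pics/{n}0.png",cams.get_image(n))
    c=cams.get_calibration(n); print(n,c)
E
```

```text
pics
clock 0.0
qpos [ 1.22121023  0.6293435   0.03841659  1.51837706 -0.02701275  0.99631437
 -0.02003222]
qd [ 0.00012841  0.00027962  0.00135206 -0.00108605  0.00016759  0.00050172
 -0.00158494]
tau [ 9.37863042e-04 -5.63398898e+01  1.22635726e+00 -1.93450034e+01
  1.09849582e-02  1.03844027e-02 -1.38436531e-05]
eef_pos [ 181.8621889  -623.37750845  230.3874393 ]
tool_rot [-1.57074824  1.56887103  1.85461168]
force [0.23367926 0.9123459  0.51433223]
torque [ 0.02278299  0.02484002 -0.0246359 ]
width 85.34608853857742
scene {'fx': 377.08785797247504, 'fy': 377.08785797247504, 'cx': 319.167455962338, 'cy': 199.81528627020413, 'distortion': array([-0.05979171,  0.        ,  0.        ,  0.        ,  0.        ]), 'R': array([[ 0.40965583,  0.91213093,  0.01411645],
       [ 0.73324475, -0.32002961, -0.59994432],
       [-0.54271009,  0.2561215 , -0.79991721]]), 't': array([-251.27758533, -368.98480979, 1490.1051504 ])}
side {'fx': 372.6564325449464, 'fy': 372.6564325449464, 'cx': 318.5202283415549, 'cy': 200.25090447261223, 'distortion': array([-0.00590692,  0.        ,  0.        ,  0.        ,  0.        ]), 'R': array([[-0.93968403, -0.34154516,  0.01846138],
       [-0.18515678,  0.46255102, -0.86704298],
       [ 0.287595  , -0.81816469, -0.49789121]]), 't': array([ 557.69813867,  150.2833446 , 1274.54211334])}
wrist {'fx': 314.171301811182, 'fy': 314.171301811182, 'cx': 323.27445112212746, 'cy': 197.12292900035462, 'distortion': array([-0.02645317,  0.        ,  0.        ,  0.        ,  0.        ]), 'R': array([[ 0.28023288, -0.95993097, -0.00143873],
       [-0.92563517, -0.27061735,  0.26451044],
       [-0.25430111, -0.07279279, -0.96438175]]), 't': array([-649.62340966,  -35.66678497,  379.8346744 ])}
```

View pics/scene0.png

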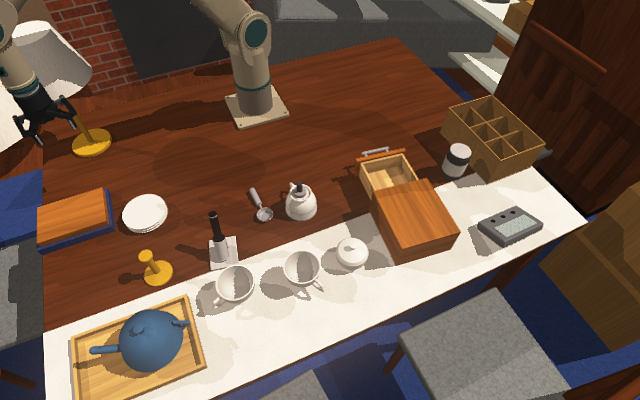

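View pics/side0.png

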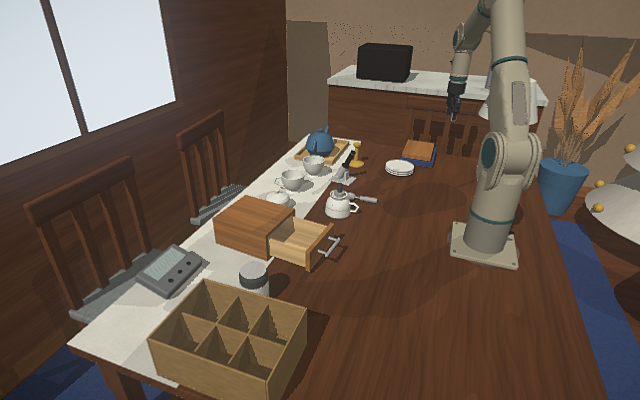

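View pics/wrist0.png

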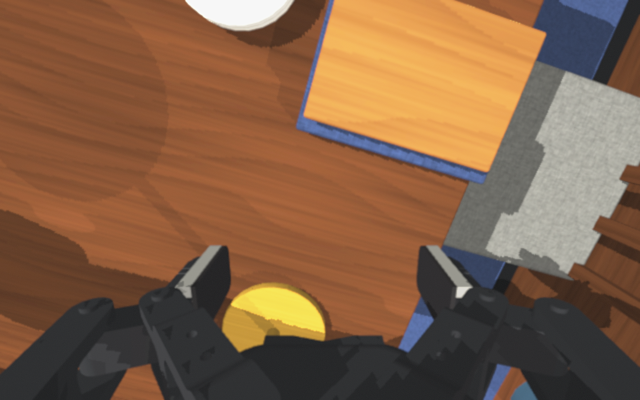

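```bash
cat > h.py <<'E'
import numpy as np, cv2
from cell import readout, cams
def und(n,uv,c=None):
    c=c or cams.get_calibration(n)
    K=np.array([[c['fx'],0,c['cx']],[0,c['fy'],c['cy']],[0,0,1]])
    return c,cv2.undistortPoints(np.array(uv,float).reshape(-1,1,2),K,np.array(c['distortion'])).reshape(-1,2)
def ray(n,uv,c=None):
    c,p=und(n,uv,c); R=np.array(c['R']);t=np.array(c['t'])
    d=np.c_[p,np.ones(len(p))]@R
    return -R.T@t, d/np.linalg.norm(d,axis=1)[:,None]
def plane(n,uv,z,c=None):
    o,d=ray(n,uv,c); s=(z-o[2])/d[:,2]; return o+s[:,None]*d
def proj(n,X,c=None):
    c=c or cams.get_calibration(n)
    K=np.array([[c['fx'],0,c['cx']],[0,c['fy'],c['cy']],[0,0,1]])
    R=np.array(c['R'],float)
    return cv2.projectPoints(np.array(X,float).reshape(-1,1,3),cv2.Rodrigues(R)[0],np.array(c['t'],float),K,np.array(c['distortion']))[0].reshape(-1,2)
def two(n1,uv1,n2,uv2,c1=None,c2=None):
    o1,d1=ray(n1,[uv1],c1);o2,d2=ray(n2,[uv2],c2);A=np.c_[d1[0],-d2[0]]
    s=np.linalg.lstsq(A,o2-o1,rcond=None)[0]
    a=o1+s[0]*d1[0];b=o2+s[1]*d2[0];return (a+b)/2,np.linalg.norm(a-b)
def crop(src,out,x0,y0,w,h,k):
    im=cv2.imread(src)if isinstance(src,str) else src
    cv2.imwrite(out,cv2.resize(im[y0:y0+h,x0:x0+w],None,fx=k,fy=k,interpolation=cv2.INTER_CUBIC))
E
python3 - <<'E'
from h import *
crop("pics/scene0.png","pics/s_a.png",190,170,140,110,5)
crop("pics/scene0.png","pics/s_b.png",345,135,130,130,4)
crop("pics/side0.png","pics/d_a.png",200,140,190,140,4)
E
```

```text
(no output)
```

View pics/s_a.png

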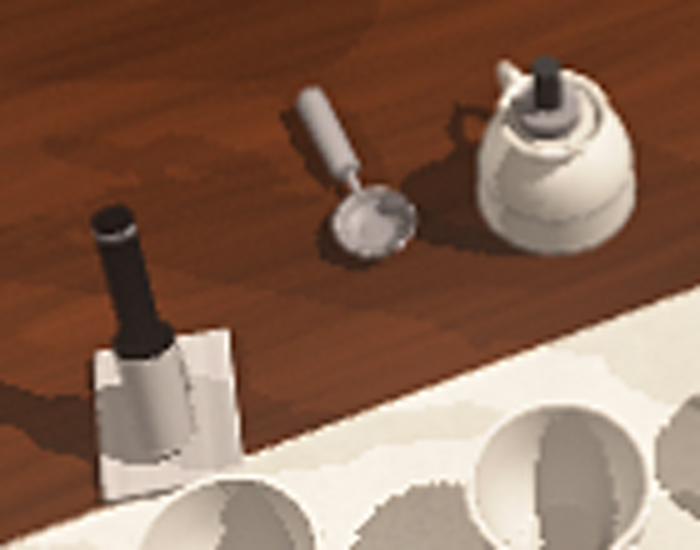

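View pics/s_b.png

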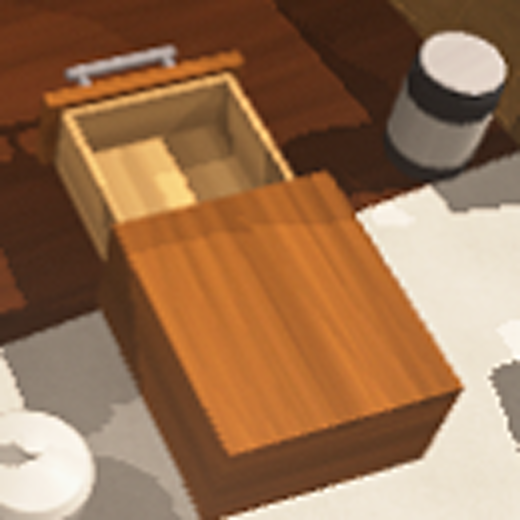

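View pics/d_a.png

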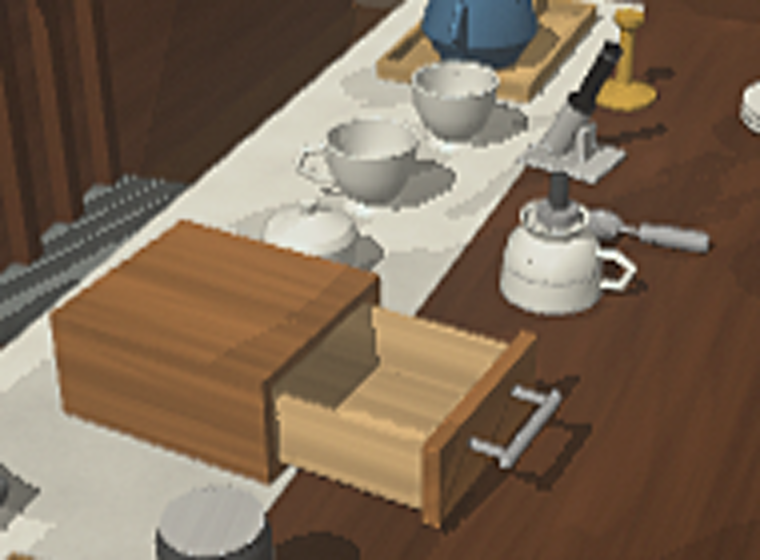

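```bash
python3 - <<'E'
from h import *
np.set_printoptions(precision=1,suppress=True)
sa=lambda *p:[(x/5+190,y/5+170) for x,y in p]
sb=lambda *p:[(x/4+345,y/4+135) for x,y in p]
da=lambda *p:[(x/4+200,y/4+140) for x,y in p]
print("knob scene",plane("scene",sa((546,65)),122),"side",plane("side",da((558,178)),122),two("scene",sa((546,65))[0],"side",da((558,178))[0]))
print("foot rim",plane("scene",sa((553,114)),79),plane("side",da((557,218)),79))
ch=plane("scene",sb((110,228),(328,172),(462,387),(230,455)),100);print("chest",ch,ch.mean(0))
print("chest side",plane("side",da((267,382),(380,275),(183,222),(52,315)),100))
print("handle",plane("scene",sb((70,74),(175,50)),65),plane("side",da((508,462),(555,397)),65))
st=plane("scene",sa((95,355),(228,330),(242,452),(103,498)),8);print("stand",st,st.mean(0))
print("probe top",two("scene",sa((113,215))[0],"side",da((613,47))[0]))
print("collar",two("scene",sa((145,338))[0],"side",da((582,102))[0]))
E
```

```text
knob scene [[524.7 -26.  122. ]] side [[518.7 -14.2 122. ]] (array([521.2, -24.4, 116.8]), np.float64(0.852203163671043))
foot rim [[528.5 -24.3  79. ]] [[518.2 -16.   79. ]]
chest [[625.8 165.6 100. ]
 [645.1 346.2 100. ]
 [846.2 322.4 100. ]
 [826.2 145.9 100. ]] [735.8 245.  100. ]
chest side [[635.6 346.8 100. ]
 [617.7 172.  100. ]
 [817.3 152.9 100. ]
 [838.  326.7 100. ]]
handle [[447.1 232.   65. ]
 [457.6 327.5  65. ]] [[448.3 329.5  65. ]
 [440.2 238.7  65. ]]
stand [[ 535.3 -322.8    8. ]
 [ 550.1 -245.3    8. ]
 [ 631.9 -261.7    8. ]
 [ 628.5 -342.3    8. ]] [ 586.4 -293.     8. ]
probe top (array([ 543.1, -285.3,  143.5]), np.float64(2.4612019400580527))
collar (array([ 575.8, -291.7,   70.6]), np.float64(3.2639369973369563))
```

```bash
cat >> h.py <<'E'
from scipy.spatial.transform import Rotation
def tool():
    s=readout.read_state(); return s,Rotation.from_euler('xyz',s['tool_rot']).as_matrix()
def shift(target):
    s,R=tool(); return R.T@(np.array(target)-s['eef_pos'])/100
E
python3 - <<'E'
from h import *
np.set_printoptions(precision=3,suppress=True)
s,R=tool(); print(R)
c=cams.get_calibration("wrist");Rc=np.array(c['R'])
print("cam in tool",R.T@(-Rc.T@np.array(c['t'])-s['eef_pos']), "fwd",R.T@Rc[2],"right",R.T@Rc[0])
print(shift([440,-300,230]),shift([521,-24,230]))
E
```

```text
[[-0.     0.28  -0.96 ]
 [ 0.001 -0.96  -0.28 ]
 [-1.    -0.001 -0.   ]]
cam in tool [-144.187    0.404  -66.212] fwd [0.964 0.    0.265] right [ 0.  1. -0.]
[ 0.01  -2.383 -3.384] [ 0.013 -4.806 -4.934]
```

```bash
python3 -m creep '[[[0,-0.4,-0.4],0.15,0],[[0,-0.8,-0.8],0.3,0],[[0,-1,-1],0.4,0],[[0,-1,-1],0.49,0]]'; python3 -c "
from h import *
print(shift([521,-24,230]))"
```

```text
clock: 0.55
eef_pos: [254.5, -493.6, 230.9]
tool_rot: [-1.799, 1.565, 1.247]
force: [0.2, -0.9, -1.0]
width: 85.4
[ 0.04108975 -4.93002516 -2.20343508]
```

```bash
python3 -m creep '[[[0,-0.5,-0.22],0,0],[[0,-1,-0.44],0,0],[[0,-1,-0.44],0,0]]'; python3 -m creep '[[[0,-0.5,-0.22],0,0],[[0,-1,-0.44],0,0]]';python3 -m creep '[[[0,-0.5,-0.22],0,0],[[0,-1,-0.44],0,0]]';python3 -m creep '[[[0,-0.5,-0.22],0,0],[[0,-1,-0.44],0,0]]'; python3 -c "
from h import *
print(shift([521,-24,230]))"
```

```text
clock: 0.85
eef_pos: [307.3, -398.9, 230.9]
tool_rot: [-1.66, 1.566, 1.388]
force: [1.1, -0.5, -0.1]
width: 85.3
clock: 1.05
eef_pos: [353.3, -317.7, 231.4]
tool_rot: [1.872, 1.57, -1.373]
force: [1.8, -1.4, -0.1]
width: 85.6
clock: 1.25
eef_pos: [403.1, -229.7, 231.4]
tool_rot: [2.326, 1.57, -0.917]
force: [1.7, -0.6, 0.5]
width: 85.4
clock: 1.45
eef_pos: [452.6, -142.6, 231.4]
tool_rot: [2.396, 1.57, -0.847]
force: [0.7, -0.1, -0.2]
width: 85.4
[ 0.01409245 -1.249338   -0.56049917]
```

```bash
python3 -m creep '[[[0,-0.4,-0.15],0,0],[[0,-0.8,-0.25],0,0],[[0,-0.9,-0.3],0,0],[[0,-0.9,-0.3],0,0],[[0,-0.9,-0.3],0,0]]'; python3 - <<'E'
from h import *
import pickle
cal=cams.get_calibration("wrist");im=cams.get_image("wrist")
pickle.dump(cal,open("w1.pkl","wb"));cv2.imwrite("pics/w1.png",im)
print(readout.read_state()['eef_pos'], shift([521,-24,230]))
E
```

```text
clock: 1.95
eef_pos: [490.2, -59.1, 231.1]
tool_rot: [1.036, 1.569, -2.208]
force: [0.7, -0.5, -0.5]
width: 85.4
[489.97997326 -59.5512135  231.21143999] [ 0.01145913 -0.38575675 -0.27169885]
```

View pics/w1.png

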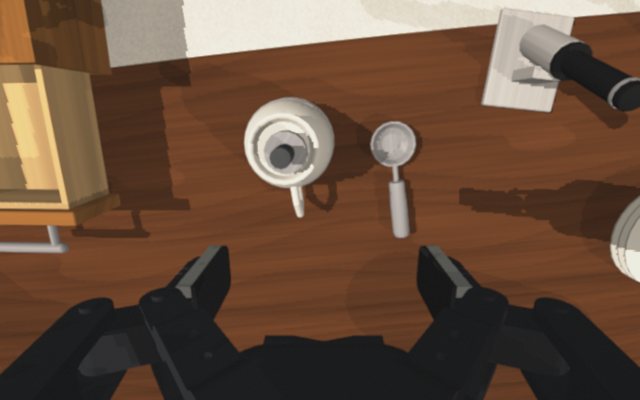

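```bash
python3 - <<'E'
from h import *
crop("pics/w1.png","pics/w1a.png",230,85,110,140,4)
crop("pics/w1.png","pics/w1b.png",470,0,170,120,4)
E
```

```text
(no output)
```

View pics/w1a.png

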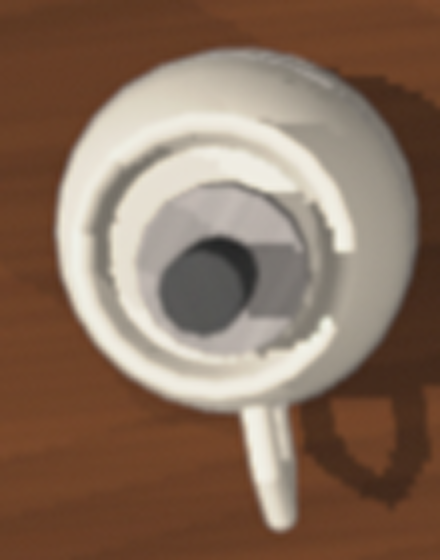

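View pics/w1b.png

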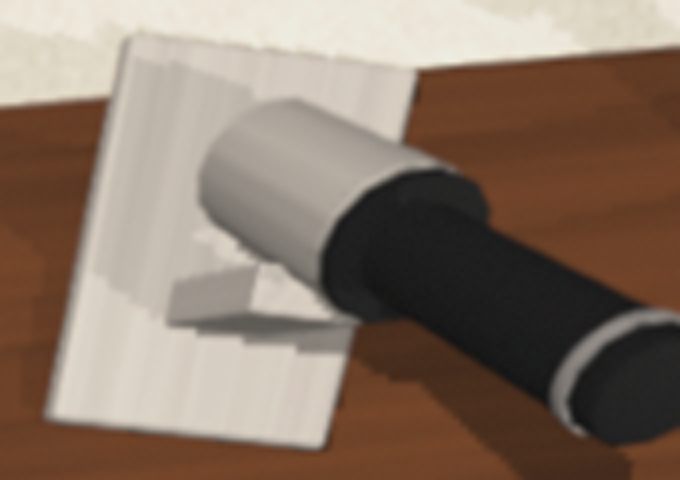

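```bash
python3 - <<'E'
from h import *
import pickle
np.set_printoptions(precision=1,suppress=True)
c=pickle.load(open("w1.pkl","rb"))
a=lambda *p:[(x/4+230,y/4+85) for x,y in p]
b=lambda *p:[(x/4+470,y/4) for x,y in p]
W=lambda uv,z:plane("wrist",uv,z,c)
print("knob",W(a((205,291)),122),"disc",W(a((222,268)),88),"rim",W(a((212,255)),79))
print("handle tip", W(a((280,525)),30))
s=W(b((125,38),(415,72),(325,448),(47,418)),8);print("stand",s,s.mean(0))
e=s[2]-s[1]; f=s[3]-s[0];print("dir",e,f)
sa=lambda *p:[(x/5+190,y/5+170) for x,y in p][0]
da=lambda *p:[(x/4+200,y/4+140) for x,y in p][0]
print("probe top",two("wrist",b((645,383))[0],"scene",sa((113,215)),c),two("wrist",b((645,383))[0],"side",da((613,47)),c))
print("collar z70", W(b((400,245)),72))
print("drawer handle bar", W([(0,248),(66,248)],66),"front panel top",W([(0,209),(118,201)],89))
print("chest top front edge", W([(0,66),(108,71)],100))
E
```

```text
knob [[523.3 -29.1 122. ]] disc [[523.7 -28.7  88. ]] rim [[525.9 -25.5  79. ]]
handle tip [[441.6 -27.8  30. ]]
stand [[ 641.4 -265.     8. ]
 [ 626.7 -344.4    8. ]
 [ 529.7 -326.9    8. ]
 [ 545.5 -246.     8. ]] [ 585.8 -295.6    8. ]
dir [-97.   17.5   0. ] [-95.9  19.    0. ]
probe top (array([ 546.4, -285.2,  147.1]), np.float64(1.6990715583647513)) (array([ 544.8, -292.9,  140.7]), np.float64(1.7450347374921042))
collar z70 [[ 578.3 -295.6   72. ]]
drawer handle bar [[450.2 302.5  66. ]
 [443.1 226.7  66. ]] front panel top [[498.4 258.9  89. ]
 [494.2 137.5  89. ]]
chest top front edge [[622.5 199.8 100. ]
 [607.3 107.9 100. ]]
```

```bash
python3 -c "
from h import *
print(shift([523.5,-29,160]),shift([523.5,-29,93]))"
```

```text
[ 0.7114947  -0.339464   -0.30223051] [ 1.38149405 -0.34027514 -0.30269476]
```

```bash
python3 -m creep '[[[0.2,-0.34,-0.3],0,0.4],[[0.5,-0.34,-0.3],0,0.4],[[0.9,-0.34,-0.3],0,0.4],[[0.9,-0.34,-0.3],0,0.4],[[0.9,-0.34,-0.3],0,0.4]]'; python3 - <<'E'
from h import *
import pickle
cal=cams.get_calibration("wrist");im=cams.get_image("wrist")
pickle.dump(cal,open("w2.pkl","wb"));cv2.imwrite("pics/w2.png",im)
print(readout.read_state()['eef_pos'], shift([523.5,-29,93]))
E
```

```text
clock: 2.5
eef_pos: [523.4, -28.5, 141.5]
tool_rot: [0.57, 1.569, -2.675]
force: [0.1, -0.5, 0.2]
width: 51.4
[524.55019025 -28.18559807 142.57166651] [0.49570638 0.00896181 0.01031977]
```

View pics/w2.png

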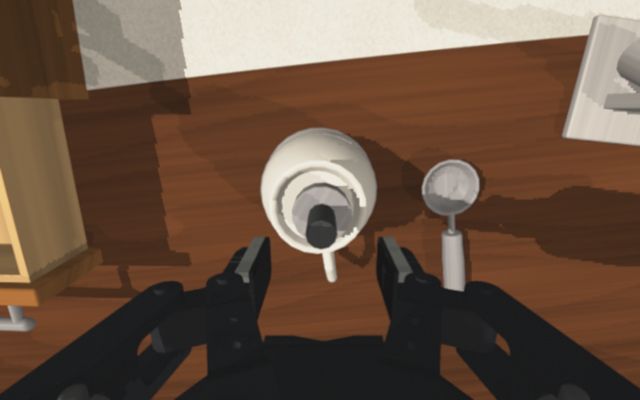

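```bash
python3 -c "
from h import *
import pickle
c=pickle.load(open('w2.pkl','rb'))
print(plane('wrist',[(321,234),(321,210)],122,c)[0],plane('wrist',[(321,203)],88,c))"
python3 -m creep '[[[0.2,0.01,0.01],0,0.4],[[0.4,0.01,0.01],0,0.4],[[0.5,0.01,0.01],0,0.4],[[0.5,0.01,0.01],0,0.4]]'; python3 -m creep '[[[0,0,0],0,0.7],[[0,0,0],0,1],[[0,0,0],0,1],[[0,0,0],0,1],[[0,0,0],0,1],[[0,0,0],0,1]]'
```

```text
[523.58498841 -27.90124771 122.        ] [[531.55395395 -28.53328274  88.        ]]
clock: 2.95
eef_pos: [523.1, -28.0, 91.8]
tool_rot: [2.774, 1.57, -0.47]
force: [-0.1, 0.9, 0.0]
width: 51.3
clock: 3.55
eef_pos: [523.9, -27.6, 92.6]
tool_rot: [-3.051, 1.568, -0.01]
force: [-1.3, -0.5, 5.6]
width: 16.5
```

```bash
python3 -m creep '[[[-0.1,0,0],0,1],[[-0.3,0,0],0,1],[[-0.6,0,0],0,1],[[-0.8,0,0],0,1],[[-0.8,0,0],0,1]]'; python3 -c "
from h import *
print(shift([546.5,268,172]))"
```

```text
clock: 4.05
eef_pos: [524.9, -27.7, 174.4]
tool_rot: [-3.052, 1.565, -0.012]
force: [-0.1, 0.4, -1.7]
width: 16.2
[ 0.02498086 -2.96332248  0.08390861]
```

```bash
python3 -m creep '[[[0,-0.3,0],0,1],[[0,-0.7,0],0,1],[[0,-1,0],0,1]]';python3 -m creep '[[[0,-0.4,0.05],0,1],[[0,-0.8,0.05],0,1],[[0,-1,0.05],0,1]]'; python3 -m creep '[[[0,-0.3,0],0,1],[[0,-0.6,0],0,1],[[0,-0.75,0.03],0,1],[[0,-0.75,0.03],0,1],[[0,-0.75,0.03],0,1]]'; python3 - <<'E'
from h import *
import pickle
cal=cams.get_calibration("wrist");im=cams.get_image("wrist")
pickle.dump(cal,open("w3.pkl","wb"));cv2.imwrite("pics/w3.png",im)
print(readout.read_state()['eef_pos'], shift([546.5,268,43]))
E
```

```text
clock: 4.35
eef_pos: [532.4, 74.2, 170.6]
tool_rot: [-0.509, 1.569, 2.532]
force: [0.6, 0.8, -2.0]
width: 16.5
clock: 4.65
eef_pos: [537.1, 176.7, 170.3]
tool_rot: [-0.849, 1.568, 2.196]
force: [-0.5, -0.3, -0.9]
width: 16.2
clock: 5.15
eef_pos: [542.2, 245.1, 170.7]
tool_rot: [1.124, 1.568, -2.119]
force: [1.2, -1.3, -1.6]
width: 16.0
[542.53951345 244.3728746  170.96124949] [ 1.27905614 -0.24199915 -0.01589308]
```

View pics/w3.png

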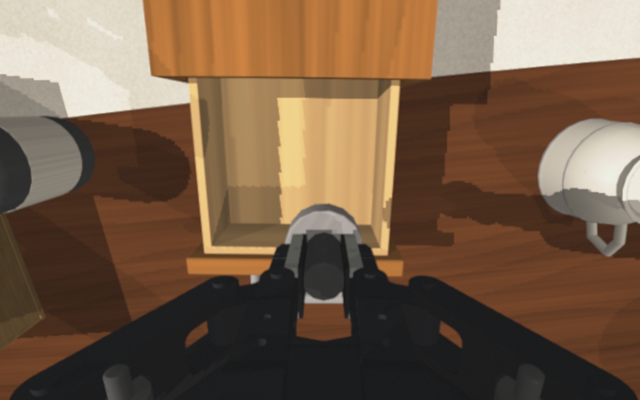

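```bash
python3 - <<'E'
from h import *
import pickle
np.set_printoptions(precision=1,suppress=True)
c=pickle.load(open("w3.pkl","rb"))
W=lambda uv,z:plane("wrist",uv,z,c)
print("panel inner",W([(188,258),(403,261)],89),"outer",W([(188,273),(403,276)],89))
print("chest front",W([(152,76),(432,78)],100))
print("walls at z79 outer/inner", W([(190,80),(198,80),(399,80),(390,80)],79), W([(205,253),(388,253)],79))
E
```

```text
panel inner [[507.6 355.5  89. ]
 [487.7 186.3  89. ]] outer [[494.6 358.4  89. ]
 [474.4 186.7  89. ]]
chest front [[641.7 345.7 100. ]
 [621.8 165.5 100. ]]
walls at z79 outer/inner [[639.3 329.6  79. ]
 [638.7 323.9  79. ]
 [624.  181.9  79. ]
 [624.6 188.2  79. ]] [[506.2 345.6  79. ]
 [490.9 196.   79. ]]
```

```bash
python3 -m creep '[[[0.2,-0.1,0],0,1],[[0.5,-0.22,-0.02],0,1],[[0.8,-0.22,-0.02],0,1],[[0.9,-0.22,-0.02],0,1],[[0.9,-0.22,-0.02],0,1]]'; python3 -c "
from h import *
print(shift([546.5,266,42]))"
```

```text
clock: 5.7
eef_pos: [546.2, 266.0, 80.0]
tool_rot: [0.855, 1.567, -2.39]
force: [-0.1, -0.7, -1.3]
width: 16.2
[ 0.38037802 -0.00195939 -0.00430265]
```

```bash
python3 -m creep '[[[0.15,0,0],0,1],[[0.3,0,0],0,1],[[0.36,0,0],0,1],[[0.37,0,0],0,1],[[0.38,0,0],0,1],[[0.38,0,0],0,1]]'
```

```text
clock: 6.3
eef_pos: [547.2, 268.7, 43.6]
tool_rot: [-2.619, 1.57, 0.421]
force: [-0.5, -1.0, -0.8]
width: 16.5
```

```bash
python3 -m creep '[[[0.015,0,0],0,1],[[0.03,0,0],0,1],[[0.03,0,0],0,1]]';
```

```text
clock: 6.6
eef_pos: [547.2, 268.8, 40.6]
tool_rot: [-2.511, 1.57, 0.53]
force: [-0.7, 0.1, 0.1]
width: 16.4
```

```bash
python3 -m creep '[[[0,0,0],0,0.6],[[0,0,0],0,0.4],[[0,0,0],0,0.4],[[0,0,0],0,0.4]]'; python3 -m creep '[[[-0.2,0,0],0,0.4],[[-0.5,0,0],0,0.4],[[-0.8,0,0],0,0.4],[[-1,0,0],0,0.4],[[-1,0,0],0,0.4]]';  python3 - <<'E'
from h import *
import pickle
cal=cams.get_calibration("wrist");im=cams.get_image("wrist")
pickle.dump(cal,open("w4.pkl","wb"));cv2.imwrite("pics/w4.png",im)
# approach point: 45mm in front of handle
d=np.array([-.993,.117]);H=np.array([448,276.8])
print(readout.read_state()['eef_pos'], [shift([*(H+d*k),z]) for k,z in((40,141),(40,56))])
E
```

```text
clock: 7.0
eef_pos: [547.0, 268.5, 40.4]
tool_rot: [3.101, 1.571, -0.142]
force: [-0.8, -0.0, -0.1]
width: 51.3
clock: 7.5
eef_pos: [548.9, 269.5, 143.5]
tool_rot: [-2.561, 1.565, 0.479]
force: [0.8, -0.1, 0.3]
width: 51.3
[547.76289479 269.01068268 141.67654516] [array([0.00318693, 0.01662565, 1.40030546]), array([0.85318292, 0.01809933, 1.40246017])]
```

View pics/w4.png

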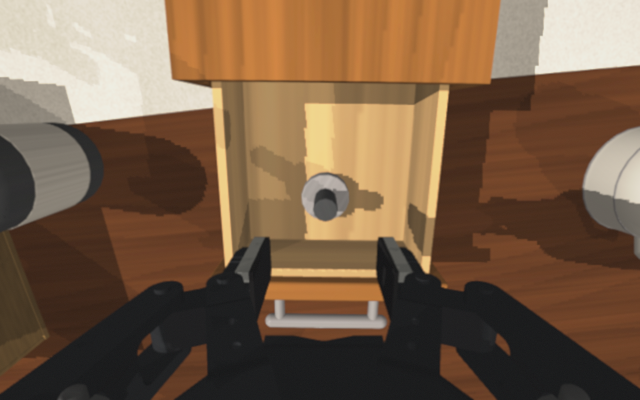

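```bash
python3 -m creep '[[[0,0,0.4],0,1],[[0,0.01,0.8],0,1],[[0,0.02,1],0,1],[[0,0.02,1],0,1]]'; python3 -m creep '[[[0,0,0.2],0,1],[[0,0,0.4],0,1],[[0.2,0,0.4],0,1],[[0.5,0,0.4],0,1],[[0.8,0,0.4],0,1],[[0.85,0,0.4],0,1],[[0.85,0,0.4],0,1]]'; python3 - <<'E'
from h import *
cv2.imwrite("pics/side5.png",cams.get_image("side"));cv2.imwrite("pics/w5.png",cams.get_image("wrist"))
print(tool()[0]['eef_pos'],tool()[1])
crop("pics/side5.png","pics/side5c.png",200,140,190,140,4)
E
```

```text
clock: 7.95
eef_pos: [442.7, 276.6, 139.0]
tool_rot: [0.46, 1.565, -2.779]
force: [0.5, 0.2, 0.5]
width: -0.3
clock: 8.65
eef_pos: [407.5, 279.9, 54.2]
tool_rot: [0.902, 1.568, -2.341]
force: [0.0, -0.2, 0.6]
width: 0.1
[408.38995709 280.83861613  55.8961908 ] [[ 1.15106844e-03 -1.01472504e-01 -9.94837678e-01]
 [ 4.95764933e-04 -9.94838157e-01  1.01473126e-01]
 [-9.99999215e-01 -6.10008147e-04 -1.09482029e-03]]
```

View pics/side5c.png

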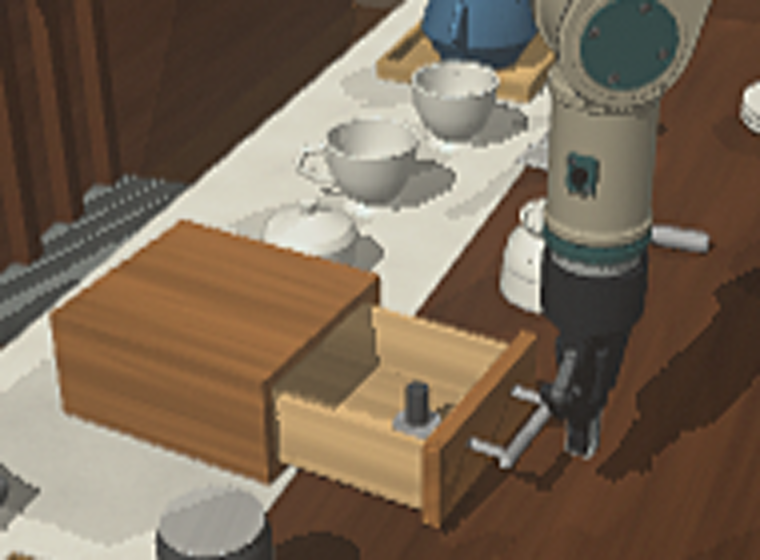

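View pics/w5.png

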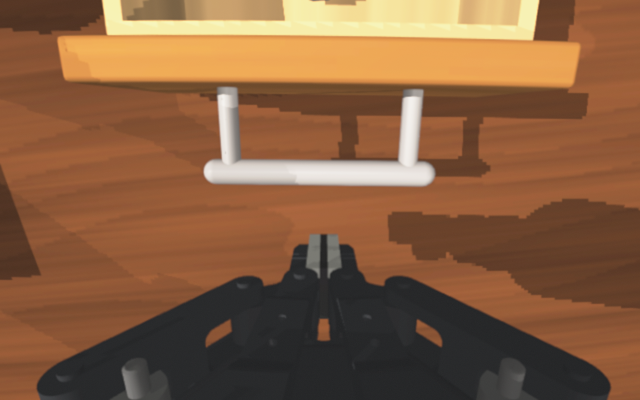

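```bash
python3 -m creep '[[[0,0,-0.08],0,1],[[0,0,-0.15],0,1],[[0,0,-0.2],0,1],[[0,0,-0.25],0,1],[[0,0,-0.32],0,1],[[0,0,-0.4],0,1],[[0,0,-0.5],0,1],[[0,0,-0.6],0,1],[[0,0,-0.7],0,1],[[0,0,-0.8],0,1],[[0,0,-0.9],0,1],[[0,0,-1],0,1]]'; python3 -m creep '[[[0,0,-0.1],0,1],[[0,0,-0.2],0,1],[[0,0,-0.28],0,1],[[0,0,-0.34],0,1],[[0,0,-0.4],0,1],[[0,0,-0.44],0,1],[[0,0,-0.48],0,1],[[0,0,-0.5],0,1]]'
```

```text
clock: 9.95
eef_pos: [507.7, 270.2, 55.2]
tool_rot: [0.98, 1.57, -2.263]
force: [-2.2, -0.7, 0.1]
width: -0.0
clock: 10.75
eef_pos: [557.1, 265.6, 55.3]
tool_rot: [-2.639, 1.57, 0.401]
force: [-0.6, -0.1, 0.1]
width: 0.2
```

```bash
python3 -m creep '[[[0,0,-0.04],0,1],[[0,0,-0.07],0,1],[[0,0,-0.09],0,1],[[0,0,-0.11],0,1],[[0,0,-0.12],0,1]]'; python3 -m creep '[[[0,0,-0.02],0,1],[[0,0,-0.03],0,1],[[0,0,-0.04],0,1],[[0,0,-0.05],0,1]]'
```

```text
clock: 11.25
eef_pos: [566.4, 264.6, 55.2]
tool_rot: [0.201, 1.566, -3.041]
force: [-7.4, -0.3, 5.0]
width: -0.0
clock: 11.65
eef_pos: [566.5, 264.6, 55.1]
tool_rot: [0.209, 1.557, -3.031]
force: [-16.9, 0.1, 12.8]
width: 0.0
```

```bash
python3 -m creep '[[[0,0,0.1],0,1],[[0,0,0.3],0,1],[[0,0,0.6],0,1],[[-0.3,0,0.6],0,1],[[-0.7,0,0.6],0,1],[[-1,0,0.6],0,1],[[-1,0,0.6],0,1]]'; python3 - <<'E'
from h import *
import pickle
cv2.imwrite("pics/side6.png",cams.get_image("side"));
pickle.dump(cams.get_calibration("wrist"),open("w6.pkl","wb"));cv2.imwrite("pics/w6.png",cams.get_image("wrist"))
crop("pics/side6.png","pics/side6c.png",200,140,190,140,4)
s,R=tool();print(s['eef_pos'],R[:,1])
print(shift([523,-26,231]))
E
```

```text
clock: 12.35
eef_pos: [517.7, 271.7, 160.0]
tool_rot: [-2.564, 1.559, 0.477]
force: [0.8, 0.6, -0.3]
width: -0.1
[514.85299106 270.32937128 156.16761573] [-0.10090274 -0.99489477 -0.00174134]
[-0.75237825  2.93864178 -0.382161  ]
```

View pics/side6c.png

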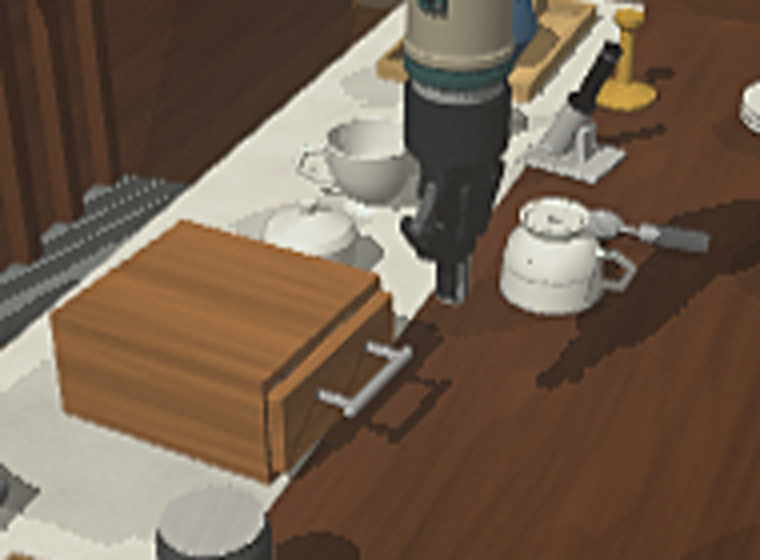

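View pics/w6.png

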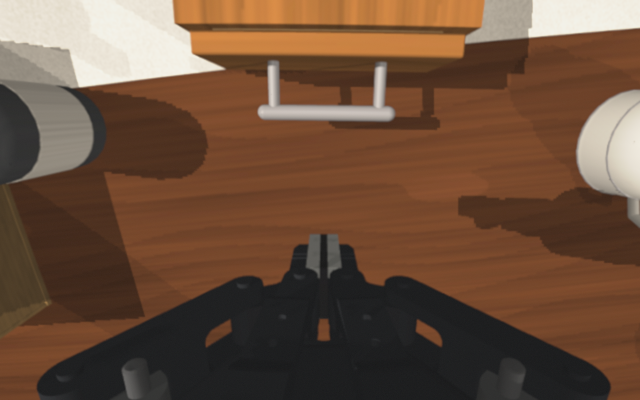

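```bash
python3 -m creep '[[[-0.2,0.2,0],0,1],[[-0.3,0.6,-0.05],0,0.5],[[-0.4,1,-0.1],0,0.2],[[-0.4,1,-0.1],0,0]]'; python3 -m creep '[[[0,0.5,0],0,0],[[0,1,0],0,0]]'; python3 -m creep '[[[0,0.3,0],0,0],[[0,0.7,0],0,0],[[0,0.8,0],0,0],[[0,0.8,0],0,0],[[0,0.8,0],0,0]]'; python3 - <<'E'
from h import *
import pickle
pickle.dump(cams.get_calibration("wrist"),open("w7.pkl","wb"));cv2.imwrite("pics/w7.png",cams.get_image("wrist"))
s,R=tool();print(s['eef_pos'],R[:,1])
crop("pics/w7.png","pics/w7c.png",250,90,130,150,4)
E
```

```text
clock: 12.85
eef_pos: [514.5, 162.0, 195.2]
tool_rot: [1.723, 1.566, -1.529]
force: [-0.4, 0.7, -0.9]
width: 43.1
clock: 13.05
eef_pos: [503.2, 70.1, 194.0]
tool_rot: [-0.106, 1.57, 2.938]
force: [1.8, -0.2, -0.1]
width: 72.6
clock: 13.55
eef_pos: [495.6, -8.3, 194.6]
tool_rot: [-0.743, 1.57, 2.298]
force: [-0.4, 0.3, -0.0]
width: 85.8
[495.7052849   -7.78308682 194.76965849] [-9.85853210e-02 -9.95128157e-01 -9.40682592e-04]
```

View pics/w7.png

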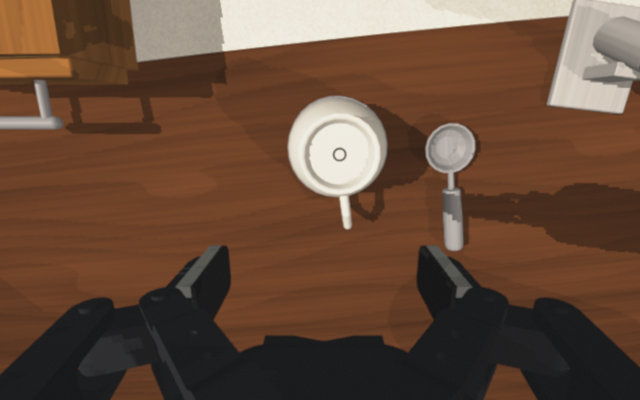

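View pics/w7c.png

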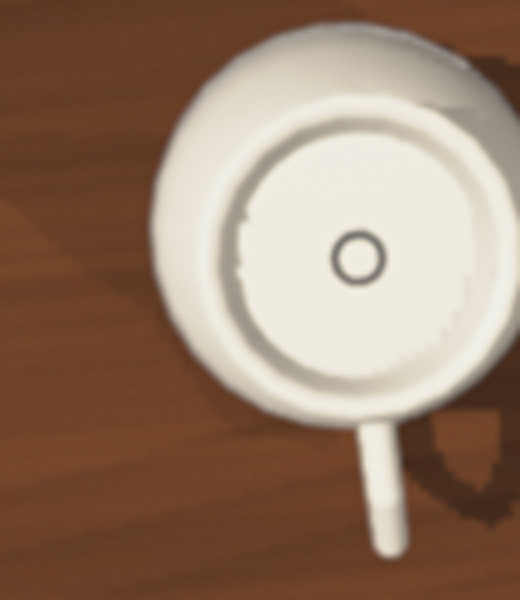

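```bash
python3 - <<'E'
from h import *
import pickle
c=pickle.load(open("w7.pkl","rb"))
print("spot",plane("wrist",[(339.5,154.5)],74,c))
crop("pics/side6.png","pics/side6d.png",320,180,40,40,12)
print("side spot",plane("side",[(557/4+200,219/4+140)],76,None))
print(shift([510,-285,195]))
E
```

```text
spot [[524.94738669 -25.56407544  74.        ]]
side spot [[519.05327921 -19.40434967  76.        ]]
[-0.00515731  2.7445689  -0.41554281]
```

```bash
python3 -m creep '[[[0,0.4,0],0,0],[[0,0.9,-0.05],0,0],[[0,1,-0.1],0,0]]'; python3 -m creep '[[[0,0.5,0],0,0],[[0,1,-0.1],0,0],[[0,1,-0.1],0.05,0]]'; python3 -m creep '[[[0,0.4,0],0,0],[[0,0.7,0],0.06,0],[[0,0.75,0],0.06,0],[[0,0.75,0],0.06,0],[[0,0.75,0],0.06,0]]'; python3 - <<'E'
from h import *
import pickle
pickle.dump(cams.get_calibration("wrist"),open("w8.pkl","wb"));cv2.imwrite("pics/w8.png",cams.get_image("wrist"))
s,R=tool();print(s['eef_pos'],R[:,1])
E
```

```text
clock: 13.9
eef_pos: [495.1, -114.6, 195.3]
tool_rot: [1.634, 1.568, -1.613]
force: [0.3, 0.0, -0.1]
width: 85.1
clock: 14.2
eef_pos: [495.6, -217.8, 195.4]
tool_rot: [2.06, 1.565, -1.231]
force: [-0.9, -0.6, 0.3]
width: 85.4
clock: 14.7
eef_pos: [485.7, -282.4, 195.0]
tool_rot: [-1.362, 1.569, 1.595]
force: [-0.0, 0.2, 0.3]
width: 85.3
[ 485.74315186 -282.40909251  195.08856317] [-0.18307526 -0.98309768 -0.00154752]
```

View pics/w8.png

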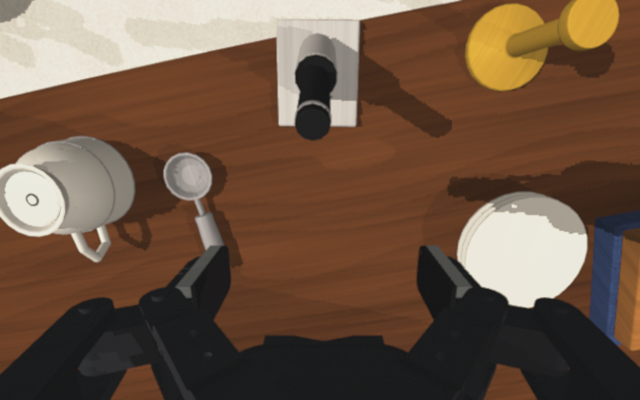

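```bash
python3 - <<'E'
from h import *
import pickle
np.set_printoptions(precision=1,suppress=True)
crop("pics/w8.png","pics/w8c.png",260,10,120,140,4)
c=pickle.load(open("w8.pkl","rb"))
W=lambda uv,z:plane("wrist",uv,z,c)
s=W([(276,20),(359,20),(357,126),(278,126)],8);print(s,s.mean(0))
print("top",W([(313,121)],147))
print("spot again",W([(32.5,199.5)],74))
yaw=np.radians(-10.5);x=np.array([np.cos(yaw),np.sin(yaw)]);o=s.mean(0)[:2]
print("pred top",o-42.9*x)
E
```

```text
[[ 642.2 -266.1    8. ]
 [ 627.7 -343.9    8. ]
 [ 530.  -326.4    8. ]
 [ 545.  -246.4    8. ]] [ 586.2 -295.7    8. ]
top [[ 546.5 -288.2  147. ]]
spot again [[525.1 -24.   74. ]]
pred top [ 544.  -287.9]
```

View pics/w8c.png

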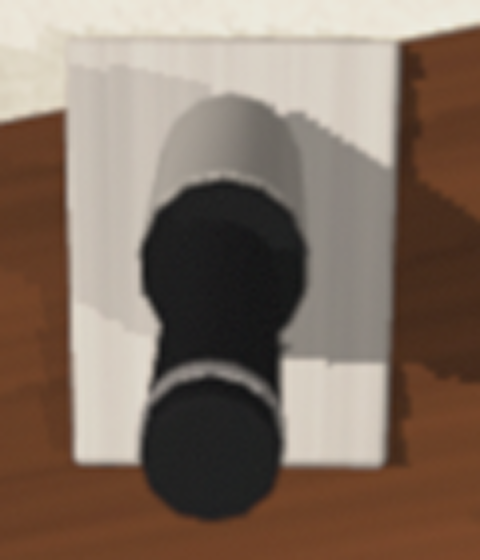

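```bash
python3 -c "
from h import *
print(shift([557.3,-290,180]),shift([557.3,-290,101]))"
```

```text
[ 0.15079354 -0.05614335 -0.71740933] [ 0.94079257 -0.05492081 -0.71760662]
```

```bash
python3 -m creep '[[[0,-0.03,-0.3],0,0],[[0.05,-0.055,-0.6],0,0],[[0.1,-0.055,-0.715],0,0],[[0.4,-0.055,-0.715],0,0],[[0.5,-0.055,-0.715],0,0.2],[[0.5,-0.055,-0.715],0,0.4],[[0.5,-0.055,-0.715],0,0.4]]'; python3 - <<'E'
from h import *
cv2.imwrite("pics/w9.png",cams.get_image("wrist"))
print(shift([557.3,-290,101]))
E
```

```text
clock: 15.45
eef_pos: [555.9, -292.7, 145.8]
tool_rot: [0.094, 1.571, 3.048]
force: [0.1, -0.0, 0.5]
width: 51.1
[ 0.45340053 -0.03205932 -0.00393715]
```

View pics/w9.png

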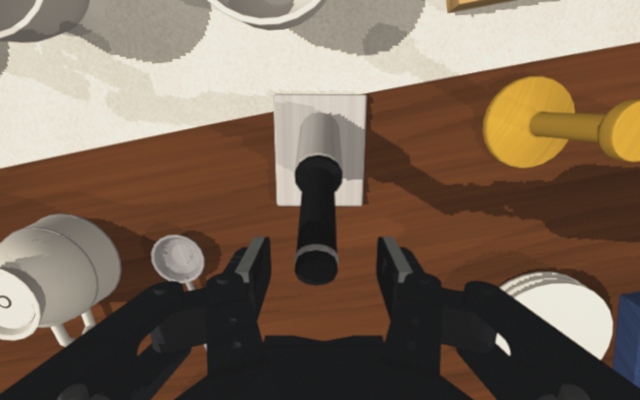

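```bash
python3 -m creep '[[[0.15,-0.03,0],0,0.4],[[0.35,-0.03,0],0,0.4],[[0.45,-0.03,0],0,0.4],[[0.45,-0.03,0],0,0.4],[[0.45,-0.03,0],0,0.4],[[0.45,-0.03,0],0,0.4]]'; python3 -m creep '[[[0,0,0],0,0.55],[[0,0,0],0,0.65],[[0,0,0],0,0.7],[[0,0,0],0,0.75],[[0,0,0],0,0.8],[[0,0,0],0,0.9],[[0,0,0],0,1],[[0,0,0],0,1]]'; python3 -c "
from h import *
s=readout.read_state();print(s['eef_pos'],s['torque'])"
```

```text
clock: 16.1
eef_pos: [557.3, -290.4, 101.5]
tool_rot: [2.842, 1.569, -0.487]
force: [0.4, -0.0, 0.1]
width: 51.2
clock: 16.9
eef_pos: [556.6, -289.9, 100.6]
tool_rot: [-2.874, 1.571, 0.081]
force: [-1.7, 1.2, 4.3]
width: 20.4
[ 556.60610442 -289.92012179  100.59672573] [ 0.14470597  0.36326242 -0.04435904]
```

```bash
python3 -m creep '[[[-0.045,0,0.021],0,1],[[-0.136,0,0.063],0,1],[[-0.227,0,0.106],0,1],[[-0.317,0,0.148],0,1]]'; python3 -m creep '[[[-0.09,0,0.042],0,1],[[-0.18,0,0.085],0,1],[[-0.27,0,0.127],0,1],[[-0.36,0,0.169],0,1],[[-0.44,0,0.205],0,1],[[-0.44,0,0.205],0,1]]'; python3 - <<'E'
from h import *
import pickle
pickle.dump(cams.get_calibration("wrist"),open("w10.pkl","wb"))
for n in("wrist","side","scene"):cv2.imwrite(f"pics/{n}10.png",cams.get_image(n))
crop("pics/side10.png","pics/side10c.png",290,80,110,130,4)
crop("pics/scene10.png","pics/scene10c.png",160,150,130,130,4)
print(readout.read_state()['eef_pos'])
E
```

```text
clock: 17.3
eef_pos: [541.7, -287.2, 132.9]
tool_rot: [2.639, 1.571, -0.69]
force: [0.3, -0.4, -1.4]
width: 20.7
clock: 17.9
eef_pos: [522.1, -283.8, 177.4]
tool_rot: [2.813, 1.569, -0.516]
force: [0.6, -0.8, -1.1]
width: 21.1
[ 521.95529713 -283.20582595  175.8305742 ]
```

View pics/side10c.png

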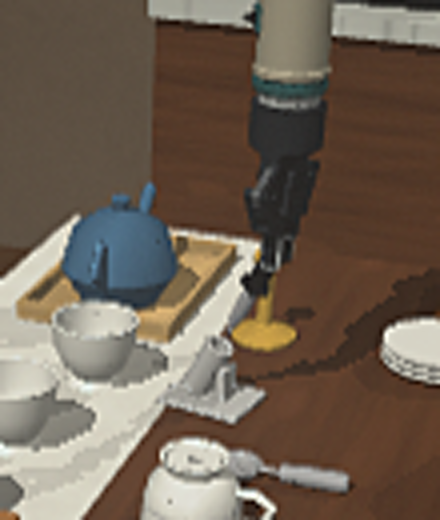

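View pics/scene10c.png

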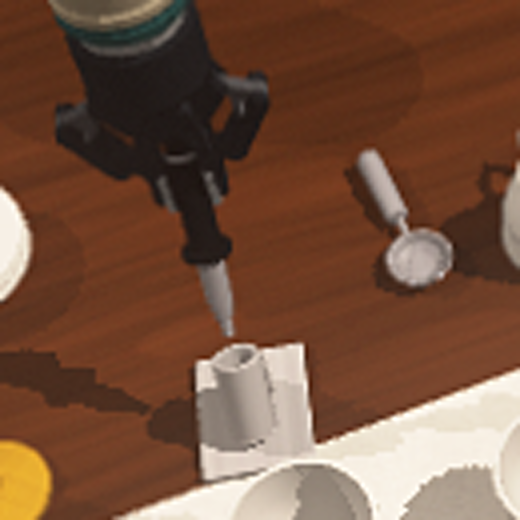

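View pics/wrist10.png

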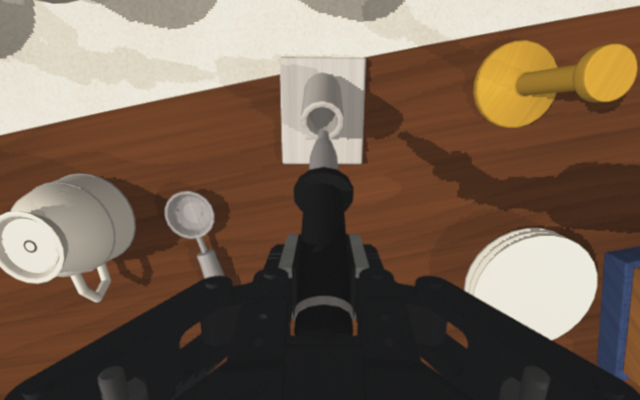

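```bash
python3 -m creep '[[[0,0,0.15],0,1],[[0,0,0.3],0,1],[[0.15,0,0.32],0,1],[[0.3,0,0.32],0,1],[[0.43,0,0.32],0,1],[[0.46,0,0.32],0,1],[[0.46,0,0.32],0,1]]'; python3 - <<'E'
from h import *
import pickle
pickle.dump(cams.get_calibration("wrist"),open("w11.pkl","wb"))
cv2.imwrite("pics/w11.png",cams.get_image("wrist"))
s,R=tool();p=s['eef_pos'];print(p, (p[:2]-[586.5,-295.5])@[.9836,-.1805],(p[:2]-[586.5,-295.5])@[.1805,.9836],R[:,2])
E
```

```text
clock: 18.75
eef_pos: [490.3, -277.2, 129.3]
tool_rot: [-0.297, 1.569, 2.657]
force: [0.3, -0.8, -1.0]
width: 20.8
[ 490.7053716  -277.40337703  129.8581678 ] -97.49003694055375 0.5089079275274012 [-9.82507174e-01  1.86224610e-01  2.18410661e-04]
```

View pics/w11.png

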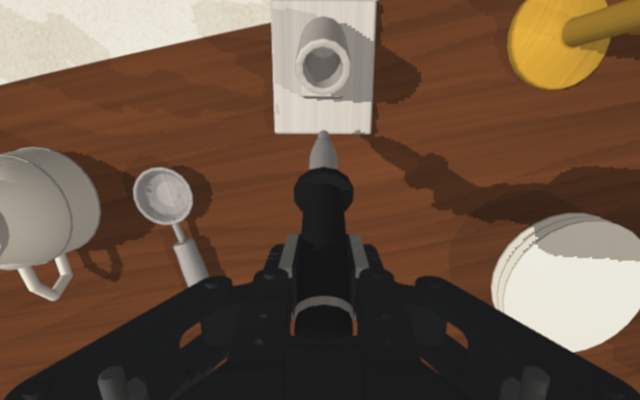

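```bash
python3 -m creep '[[[0,0,-0.08],0,1],[[0,0,-0.15],0,1],[[0,0,-0.2],0,1],[[0,0,-0.25],0,1],[[0,0,-0.3],0,1]]'; python3 -m creep '[[[0,0,-0.05],0,1],[[0,0,-0.1],0,1]]';  python3 -m creep '[[[0,0,-0.05],0,1],[[0,0,-0.1],0,1]]'; python3 - <<'E'
from h import *
cv2.imwrite("pics/w12.png",cams.get_image("wrist"))
s,R=tool();p=s['eef_pos'];print(p, (p[:2]-[586.5,-295.5])@[.9836,-.1805],s['force'],s['torque'])
E
```

```text
clock: 19.3
eef_pos: [517.1, -282.3, 129.1]
tool_rot: [-0.136, 1.564, 2.817]
force: [-6.8, 0.3, -2.1]
width: 20.8
clock: 19.5
eef_pos: [526.7, -284.1, 128.9]
tool_rot: [-0.163, 1.563, 2.791]
force: [-6.4, 0.9, -1.8]
width: 20.8
clock: 19.7
eef_pos: [537.6, -286.2, 129.3]
tool_rot: [-0.162, 1.566, 2.792]
force: [-3.5, -0.7, -0.2]
width: 20.5
[ 538.57530754 -286.36273577  129.32457174] -48.78800369672651 [-5.59646275  1.17432656 -0.72195263] [ 0.26108125  1.9051193  -0.00844408]
```

View pics/w12.png

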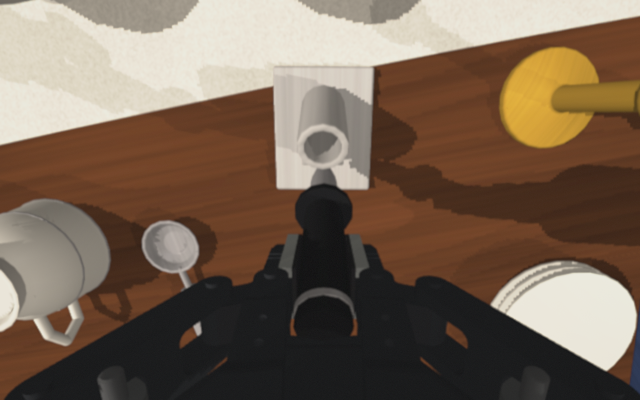

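```bash
python3 -m creep '[[[0,0,-0.05],0,1],[[0,0,-0.1],0,1],[[0,0,-0.14],0,1],[[0,0,-0.17],0,1],[[0,0,-0.17],0,1]]'; python3 - <<'E'
from h import *
s,R=tool();p=s['eef_pos'];print(p, (p[:2]-[586.5,-295.5])@[.9836,-.1805],s['force'],s['torque'])
for n in("wrist","side","scene"):cv2.imwrite(f"pics/{n}13.png",cams.get_image(n))
crop("pics/side13.png","pics/side13c.png",320,80,80,110,5)
crop("pics/scene13.png","pics/scene13c.png",160,150,130,130,4)
E
```

```text
clock: 20.25
eef_pos: [554.8, -289.5, 129.7]
tool_rot: [-0.154, 1.567, 2.8]
force: [-4.9, 1.6, 0.7]
width: 20.5
[ 554.8294313  -289.52207897  129.66847184] -32.2301861238872 [-4.9043464   1.56415408  0.70145539] [0.34942789 1.61565708 0.00299788]
```

View pics/side13c.png

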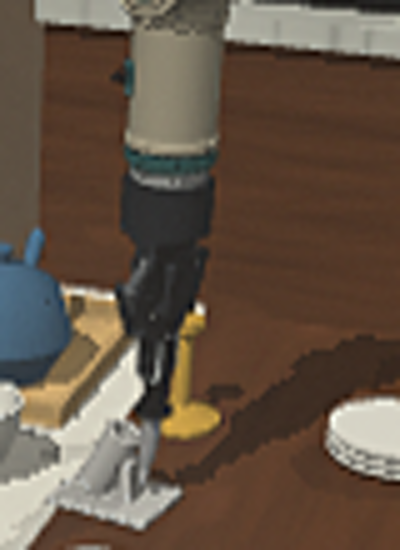

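View pics/scene13c.png

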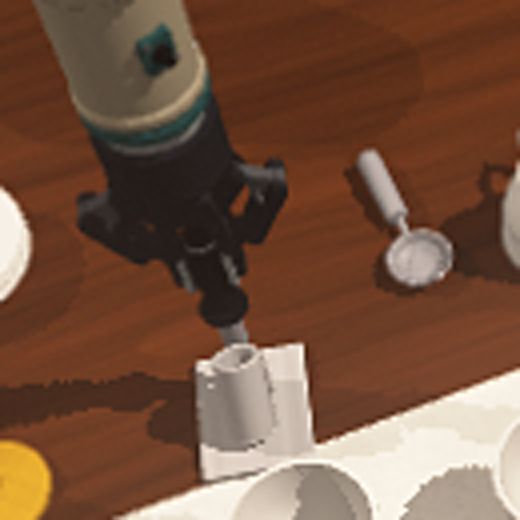

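View pics/wrist13.png

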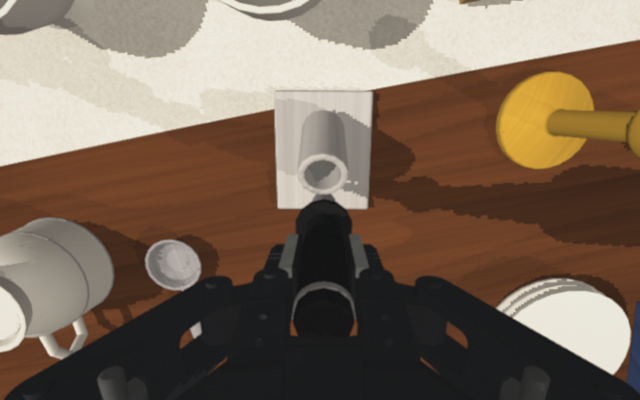

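```bash
cat > tilt.py <<'E'
from h import *
def pred(cal,tcp,zdir,ths=(-10,-5,0,5,10,15),g=50):
    # theta>0: top leans to tool +z ; probe point s below grasp g
    u0=np.array([0,0,1.]);e=np.array([zdir[0],zdir[1],0]);e/=np.linalg.norm(e)
    G=np.array(tcp)+[0,0,19]
    for t in ths:
        a=np.radians(t);u=np.cos(a)*u0+np.sin(a)*e
        X=[G-g*u, G+(148-71-g+1)*u+0*u]
        print(t,proj("wrist",[G-(g-1)*u,G+(150-71-g)*u,G-(g+71-0)*u],cal).round(1).tolist())
E
python3 - <<'E'
from tilt import *
s,R=tool();pred(cams.get_calibration("wrist"),s['eef_pos'],R[:,2])
crop("pics/wrist13.png","pics/w13c.png",270,140,110,210,3)
E
```

```text
-10 [[322.1, 241.3], [321.1, 294.0], [322.5, 220.7]]
-5 [[322.1, 234.3], [321.1, 300.8], [322.5, 208.0]]
0 [[322.1, 227.5], [321.1, 307.2], [322.5, 195.5]]
5 [[322.1, 220.8], [321.1, 313.2], [322.5, 182.9]]
10 [[322.1, 214.2], [321.1, 318.6], [322.4, 170.3]]
15 [[322.0, 207.9], [321.1, 323.5], [322.4, 157.7]]
```

View pics/w13c.png

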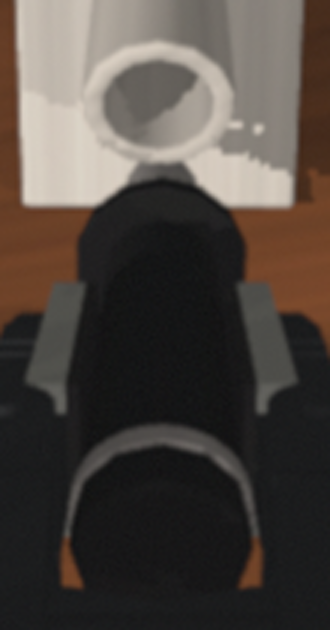

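```bash
python3 -m creep '[[[0,0,-0.03],0,1],[[0,0,-0.06],0,1],[[0,0,-0.08],0,1],[[0,0,-0.08],0,1]]'; python3 -m creep '[[[0,0,0.05],0,1],[[0,0,0.15],0,1],[[-0.2,0,0.25],0,1],[[-0.5,0,0.3],0,1],[[-0.8,0,0.3],0,1],[[-0.9,0,0.3],0,1],[[-0.9,0,0.3],0,1]]'; python3 - <<'E'
from tilt import *
s,R=tool();c=cams.get_calibration("wrist")
for n in("wrist","side","scene"):cv2.imwrite(f"pics/{n}14.png",cams.get_image(n))
pred(c,s['eef_pos'],R[:,2]);print(s['eef_pos'],s['force'])
crop("pics/wrist14.png","pics/w14c.png",270,140,110,210,3)
p=proj("side",[s['eef_pos']],None)[0].astype(int);crop("pics/side14.png","pics/side14c.png",p[0]-40,p[1]-50,80,120,5)
p=proj("scene",[s['eef_pos']],None)[0].astype(int);print(p);crop("pics/scene14.png","pics/scene14c.png",p[0]-50,p[1]-50,100,120,5)
E
```

```text
clock: 20.8
eef_pos: [562.2, -290.9, 129.8]
tool_rot: [-0.151, 1.566, 2.803]
force: [-6.5, 0.9, 2.2]
width: 20.5
clock: 21.5
eef_pos: [536.3, -286.4, 222.0]
tool_rot: [2.944, 1.565, -0.385]
force: [1.0, -0.3, -1.5]
width: 20.8
-10 [[322.0, 241.8], [321.3, 292.8], [322.3, 221.8]]
-5 [[322.0, 234.8], [321.3, 299.7], [322.3, 209.1]]
0 [[322.0, 227.9], [321.3, 306.2], [322.2, 196.5]]
5 [[322.0, 221.2], [321.3, 312.2], [322.2, 184.0]]
10 [[322.0, 214.6], [321.4, 317.7], [322.2, 171.4]]
15 [[322.0, 208.2], [321.4, 322.6], [322.2, 158.8]]
[ 536.33543526 -286.35709918  222.02411615] [ 0.97961142 -0.26672226 -1.4915804 ]
[204 192]
```

View pics/w14c.png

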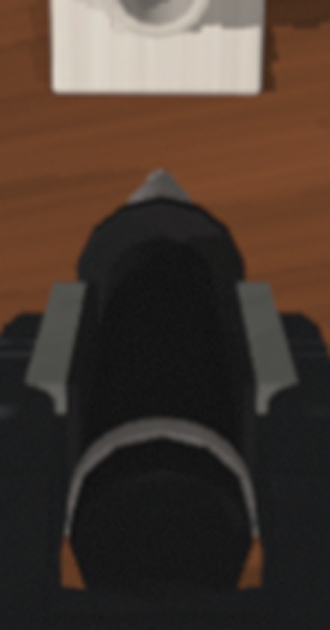

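View pics/side14c.png

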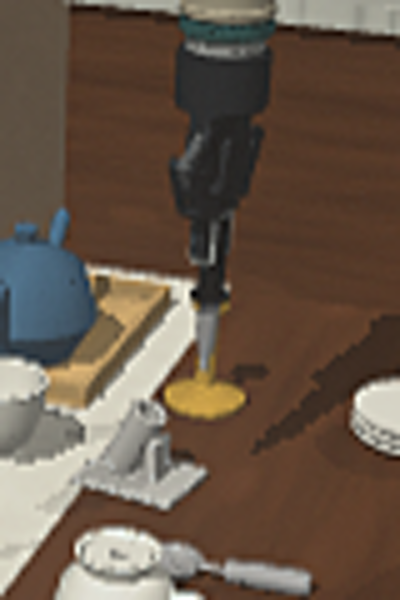

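View pics/scene14c.png

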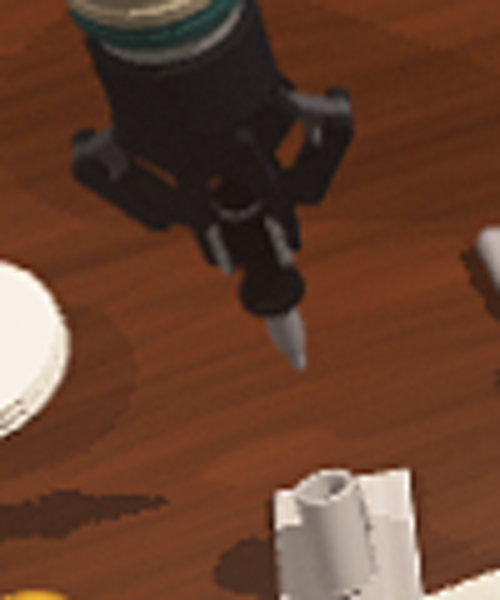

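```bash
python3 - <<'E'
from h import *
s,R=tool();T=s['eef_pos'];p=proj("side",[T])[0].astype(int)
sd=(203/5+p[0]-40,368/5+p[1]-50);sc=(303/5+154,366/5+142)
c=cams.get_calibration("wrist")
print("tcp",T)
print(two("scene",sc,"side",sd),two("wrist",(323.3,198.5),"scene",sc),two("wrist",(323.3,198.5),"side",sd))
print("tip at z=tcp+19-121:",plane("wrist",[(323.3,198.5)],T[2]-102), "collar side")
for n in("scene","side"):print(n,proj(n,[T+[0,0,-102]]),sc if n=="scene" else sd)
E
```

```text
tcp [ 534.1839461  -285.20519008  218.67004297]
(array([ 527.54126684, -283.48370711,  113.82360639]), np.float64(6.556733654754522)) (array([ 530.11204801, -283.64633585,  111.85891019]), np.float64(3.0778410962767424)) (array([ 528.22837121, -286.13791436,  114.01714421]), np.float64(5.548967741250416))
tip at z=tcp+19-121: [[ 531.68695845 -285.42680258  116.67004297]] collar side
scene [[213.5597314 215.7797907]] (214.6, 215.2)
side [[354.60877457 158.02608523]] (np.float64(356.6), np.float64(158.6))
```

```bash
python3 -c "
from h import *
print(shift([526,-25.5,219]))"
```

```text
[-5.78674274e-04 -2.53645598e+00  5.63717927e-01]
```

```bash
python3 -m creep '[[[0,-0.2,0.05],0,1],[[0,-0.5,0.12],0,1],[[0,-0.8,0.2],0,1],[[0,-1,0.22],0,1]]'; python3 -m creep '[[[0,-0.3,0.07],0,1],[[0,-0.6,0.14],0,1],[[0,-0.9,0.2],0,1],[[0,-1,0.22],0,1]]'; python3 -m creep '[[[0,-0.2,0.05],0,1],[[0,-0.4,0.09],0,1],[[0,-0.53,0.12],0,1],[[0,-0.53,0.12],0,1],[[0,-0.53,0.12],0,1],[[0,-0.53,0.12],0,1],[[0,-0.53,0.12],0,1]]'; python3 - <<'E'
from tilt import *
s,R=tool();c=cams.get_calibration("wrist")
for n in("wrist","side","scene"):cv2.imwrite(f"pics/{n}15.png",cams.get_image(n))
pred(c,s['eef_pos'],R[:,2],(-4,-2,0,2));print(s['eef_pos'],s['force'])
print("ring",proj("wrist",[[525,-25.5,74]],c))
crop("pics/wrist15.png","pics/w15c.png",230,100,180,220,3)
p=proj("side",[s['eef_pos']],None)[0].astype(int);crop("pics/side15.png","pics/side15c.png",p[0]-40,p[1]-40,80,120,5);print(p)
p=proj("scene",[s['eef_pos']],None)[0].astype(int);print(p);crop("pics/scene15.png","pics/scene15c.png",p[0]-50,p[1]-30,100,120,5)
E
```

```text
clock: 22.05
eef_pos: [530.5, -180.4, 218.2]
tool_rot: [-0.407, 1.567, 2.549]
force: [-0.4, -0.8, -0.0]
width: 20.8
clock: 22.45
eef_pos: [528.0, -76.8, 218.5]
tool_rot: [-0.552, 1.567, 2.407]
force: [-0.6, 0.6, -0.5]
width: 20.8
clock: 23.15
eef_pos: [526.9, -28.1, 220.0]
tool_rot: [1.901, 1.57, -1.43]
force: [-1.1, -0.5, -0.3]
width: 20.4
-4 [[322.1, 233.1], [321.3, 301.7], [322.4, 205.9]]
-2 [[322.1, 230.4], [321.3, 304.3], [322.4, 200.9]]
0 [[322.1, 227.6], [321.3, 306.8], [322.4, 195.9]]
2 [[322.1, 224.9], [321.3, 309.3], [322.3, 190.9]]
[526.87369999 -28.14032988 220.01587019] [-1.14682212 -0.48562598 -0.27708323]
ring [[320.10237277 186.16568734]]
[339 158]
[297 160]
```

View pics/w15c.png

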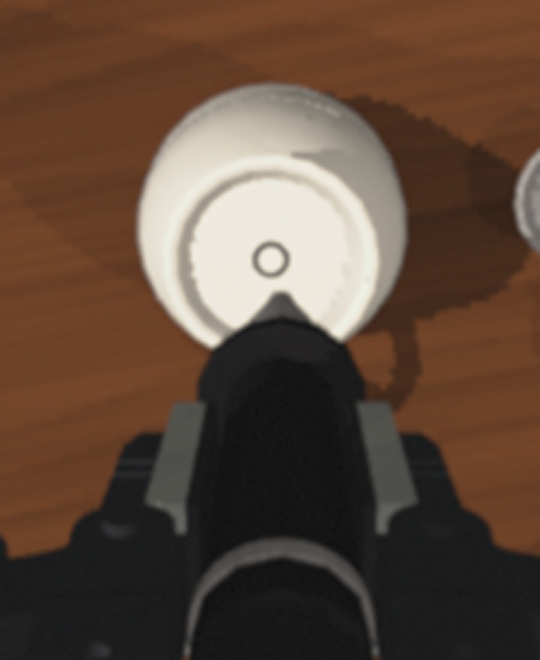

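View pics/side15c.png

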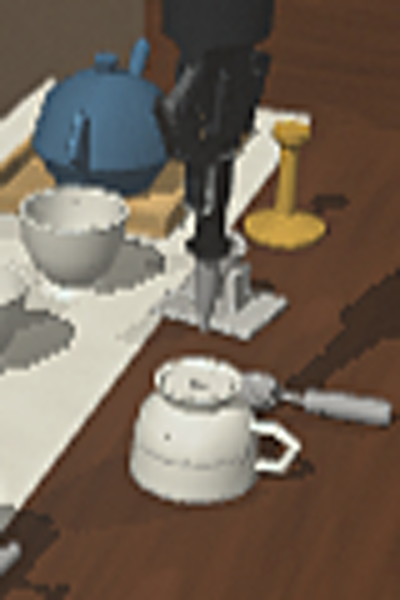

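View pics/scene15c.png

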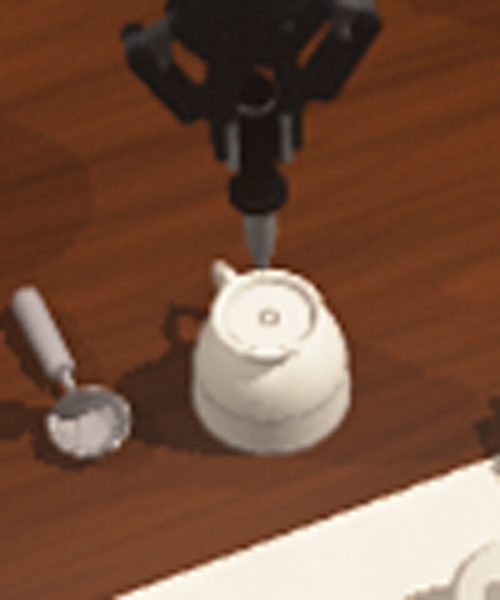

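```bash
python3 - <<'E'
from h import *
c=cams.get_calibration("wrist");s=readout.read_state();T=s['eef_pos'];print(T)
for dz in(-99,-102,-105):
    tip=plane("wrist",[(323.2,199)],T[2]+dz,c)[0];print(tip,shift(T+np.array([525,-25.5,80])-tip))
E
```

```text
[526.86572559 -27.41827068 220.04836243]
[524.99476834 -27.74072734 121.04836243] [ 0.41047967 -0.02208184  0.00421081]
[524.1680691  -27.58252497 118.04836243] [ 0.38048096 -0.02207262 -0.00421079]
[523.34136985 -27.4243226  115.04836243] [ 0.35048225 -0.02206339 -0.0126324 ]
```

```bash
python3 -m creep '[[[0.05,-0.02,-0.005],0,1],[[0.15,-0.02,-0.005],0,1],[[0.25,-0.02,-0.005],0,1],[[0.31,-0.02,-0.005],0,1],[[0.33,-0.02,-0.005],0,1],[[0.33,-0.02,-0.005],0,1],[[0.33,-0.02,-0.005],0,1],[[0.33,-0.02,-0.005],0,1]]'; python3 - <<'E'
from tilt import *
s,R=tool();c=cams.get_calibration("wrist")
for n in("wrist","scene"):cv2.imwrite(f"pics/{n}16.png",cams.get_image(n))
print(s['eef_pos'],s['force'])
print("ring",proj("wrist",[[525,-25.5,74]],c),"tip if over the ring, z 80,84,88",proj("wrist",[[525,-25.5,80],[525,-25.5,84],[525,-25.5,88]],c))
crop("pics/wrist16.png","pics/w16c.png",270,130,110,110,5)
crop("pics/scene16.png","pics/scene16c.png",270,150,60,60,9)
E
```

```text
clock: 24.1
eef_pos: [528.0, -24.9, 187.4]
tool_rot: [-2.957, 1.57, -0.003]
force: [0.7, 1.2, -0.5]
width: 20.6
[528.01880959 -24.9233157  187.3644839 ] [ 0.74300668  1.17774748 -0.46690983]
ring [[323.81302607 195.73202047]] tip if over the ring, z 80,84,88 [[323.82275487 197.60640073]
 [323.82948346 198.90286737]
 [323.83641654 200.23883343]]
```

View pics/w16c.png

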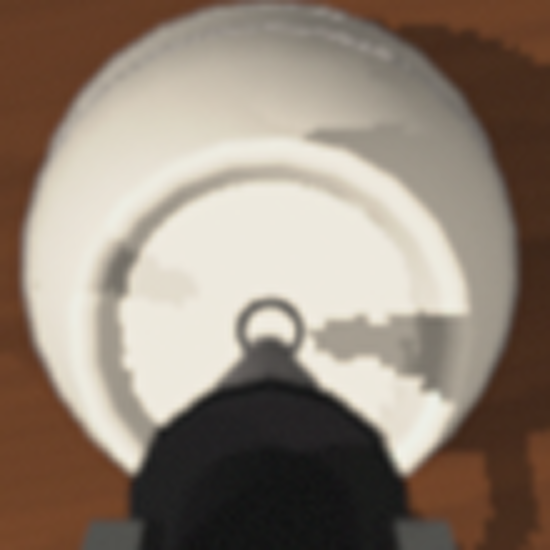

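View pics/scene16c.png

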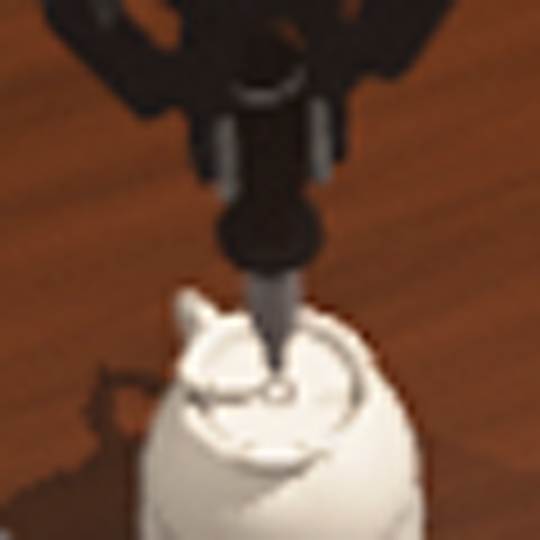

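```bash
python3 - <<'E'
from h import *
print(two("wrist",(324,200.8),"scene",(275/9+270,368/9+150)),plane("scene",[(278/9+270,390/9+150)],74), plane("scene",[(275/9+270,368/9+150)],84))
for z in(80,84,88):print(plane("wrist",[(324,200.8)],z),plane("wrist",[(324,196)],74))
print(readout.read_state()['eef_pos'])
E
```

```text
(array([523.62937864, -23.9383776 ,  82.66795993]), np.float64(2.9543309049621733)) [[527.06217171 -22.91403067  74.        ]] [[525.35407282 -23.0226944   84.        ]]
[[522.18989948 -25.11436983  80.        ]] [[524.66683778 -25.59375005  74.        ]]
[[523.31599807 -25.31920392  84.        ]] [[524.66683778 -25.59375005  74.        ]]
[[524.44209667 -25.52403801  88.        ]] [[524.66683778 -25.59375005  74.        ]]
[527.9775475  -24.85537119 187.36916121]
```

```bash
python3 -m creep '[[[0.01,0,-0.015],0,1],[[0.02,0,-0.015],0,1],[[0.02,0,-0.015],0,1]]' | grep -E "pos|force"; for i in 1 2 3 4 5 6; do python3 -m creep '[[[0,0,0],0,1]]' | grep -E "pos|force"; done
```

```text
eef_pos: [529.1, -25.2, 184.9]
force: [-0.4, -0.5, -1.1]
eef_pos: [529.2, -25.2, 185.0]
force: [0.8, -0.3, -1.6]
eef_pos: [529.2, -25.2, 185.0]
force: [0.1, 1.1, -1.0]
eef_pos: [529.2, -25.2, 185.0]
force: [-0.5, 0.1, -0.9]
eef_pos: [529.2, -25.2, 185.0]
force: [-0.4, -0.3, -0.6]
eef_pos: [529.2, -25.2, 185.0]
force: [-1.0, -0.9, -1.1]
eef_pos: [529.2, -25.2, 185.0]
force: [0.4, 1.5, 0.0]
```

```bash
f(){ grep -E "pos|force" | tr '\n' ' '; echo; }
python3 -m creep '[[[0.02,0,0],0,1],[[0.04,0,0],0,1],[[0.05,0,0],0,1],[[0.05,0,0],0,1]]'|f; for i in 1 2 3; do python3 -m creep '[[[0,0,0],0,1]]' | f; done
python3 -m creep '[[[0.01,0,0],0,1],[[0.02,0,0],0,1],[[0.03,0,0],0,1],[[0.03,0,0],0,1]]'|f; for i in 1 2 3; do python3 -m creep '[[[0,0,0],0,1]]' | f; done
```

```text
eef_pos: [529.0, -25.2, 179.7] force: [-0.5, -1.1, -0.6] 
eef_pos: [529.2, -25.2, 180.0] force: [-0.0, -0.2, -1.1] 
eef_pos: [529.3, -25.2, 180.1] force: [-0.0, 0.1, -0.7] 
eef_pos: [529.3, -25.1, 180.1] force: [1.0, -0.4, -1.3] 
eef_pos: [529.1, -25.2, 176.8] force: [-0.1, -0.2, -1.0] 
eef_pos: [529.2, -25.2, 177.0] force: [-0.1, 0.8, -1.2] 
eef_pos: [529.2, -25.2, 177.0] force: [-1.1, 0.4, -0.3] 
eef_pos: [529.3, -25.2, 177.1] force: [-0.1, -0.2, 0.4]
```

```bash
python3 - <<'E'
from h import *
for n in("wrist","scene","side"):cv2.imwrite(f"pics/{n}17.png",cams.get_image(n))
crop("pics/wrist17.png","pics/w17c.png",280,160,90,80,6)
crop("pics/scene17.png","pics/scene17c.png",270,150,60,60,9)
crop("pics/side17.png","pics/side17c.png",315,150,50,60,9)
E
f(){ grep -E "pos|force" | tr '\n' ' '; echo; }
for i in 1 2; do python3 -m creep '[[[0,0,0],0,1]]' | f; done
```

```text
eef_pos: [529.2, -25.2, 177.0] force: [0.3, 0.1, -1.1] 
eef_pos: [529.2, -25.2, 177.0] force: [-0.5, -0.2, -1.0]
```

View pics/w17c.png

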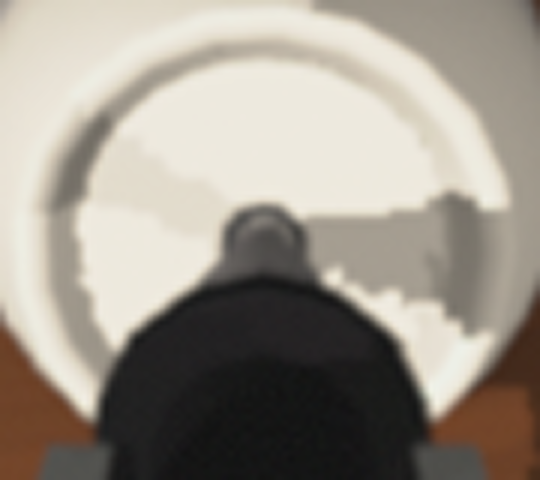

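View pics/scene17c.png

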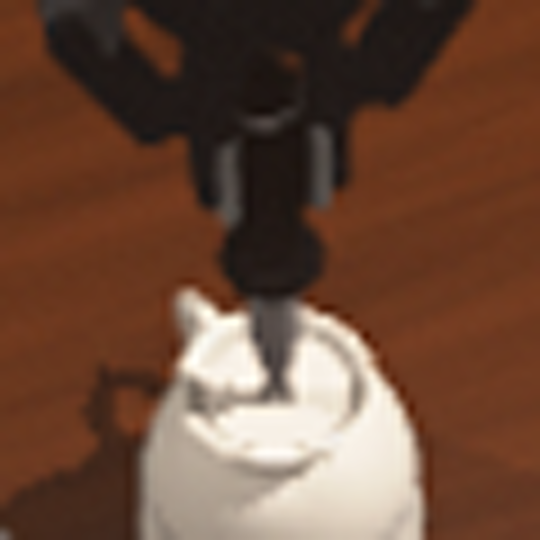

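View pics/side17c.png

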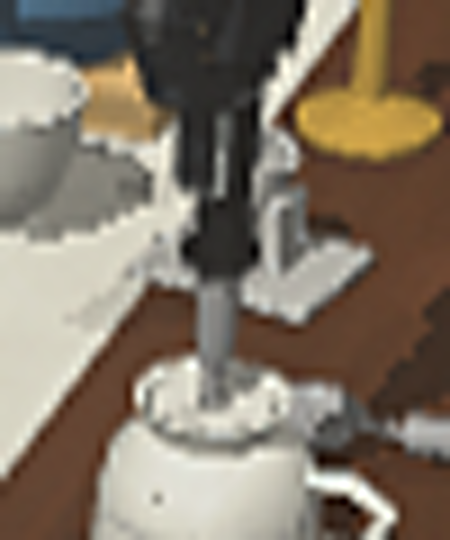

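```bash
f(){ grep -E "pos|force" | tr '\n' ' '; echo; }
python3 -m creep '[[[0.01,0,0],0,1],[[0.02,0,0],0,1],[[0.02,0,0],0,1]]'|f; for i in 1 2 3 4; do python3 -m creep '[[[0,0,0],0,1]]' | f; done
python3 -m creep '[[[0.01,0,0],0,1],[[0.02,0,0],0,1],[[0.02,0,0],0,1]]'|f; for i in 1 2 3 4; do python3 -m creep '[[[0,0,0],0,1]]' | f; done
```

```text
eef_pos: [529.1, -25.2, 174.8] force: [0.2, 0.6, -0.3] 
eef_pos: [529.1, -25.2, 175.0] force: [-0.1, -0.6, -1.0] 
eef_pos: [529.2, -25.2, 175.0] force: [-0.2, -0.9, -1.2] 
eef_pos: [529.2, -25.2, 175.0] force: [-0.6, 0.1, -1.1] 
eef_pos: [529.2, -25.2, 175.1] force: [-0.2, 0.3, -1.5] 
eef_pos: [529.3, -25.2, 173.0] force: [0.6, 0.4, -0.5] 
eef_pos: [529.3, -25.2, 173.0] force: [0.4, -0.6, -0.4] 
eef_pos: [529.3, -25.1, 173.1] force: [-0.2, 1.1, -0.6] 
eef_pos: [529.3, -25.2, 173.1] force: [0.5, -0.4, -0.8] 
eef_pos: [529.3, -25.2, 173.1] force: [0.3, 0.9, -0.0]
```

```bash
f(){ grep -E "pos|force" | tr '\n' ' '; echo; }
python3 -m creep '[[[0.01,0,0],0,1],[[0.02,0,0],0,1],[[0.02,0,0],0,1]]'|f; for i in 1 2 3 4 5; do python3 -m creep '[[[0,0,0],0,1]]' | f; done
python3 -m creep '[[[0.01,0,0],0,1],[[0.015,0,0],0,1],[[0.015,0,0],0,1]]'|f; for i in 1 2 3 4 5 6 7; do python3 -m creep '[[[0,0,0],0,1]]' | f; done
```

```text
eef_pos: [529.3, -25.2, 171.0] force: [-0.2, 0.1, -0.0] 
eef_pos: [529.3, -25.1, 171.0] force: [0.1, 0.6, -0.3] 
eef_pos: [529.3, -25.2, 171.1] force: [0.3, 0.1, -0.5] 
eef_pos: [529.3, -25.2, 171.1] force: [-0.4, 0.3, 0.6] 
eef_pos: [529.2, -25.2, 171.0] force: [-0.3, -0.4, 0.5] 
eef_pos: [529.3, -25.2, 171.1] force: [0.3, -0.9, 0.6] 
eef_pos: [529.3, -25.2, 169.5] force: [0.8, 0.5, 1.4] 
eef_pos: [529.3, -25.2, 169.6] force: [0.8, 0.3, 0.7] 
eef_pos: [529.2, -25.2, 169.6] force: [-0.1, -0.8, 1.0] 
eef_pos: [529.2, -25.1, 169.6] force: [0.1, -0.5, 0.5] 
eef_pos: [529.2, -25.1, 169.6] force: [0.7, 0.1, 0.7] 
eef_pos: [529.2, -25.2, 169.5] force: [0.8, 0.7, 1.3] 
eef_pos: [529.2, -25.2, 169.5] force: [0.6, 0.5, 0.4] 
eef_pos: [529.2, -25.2, 169.5] force: [1.1, 0.2, 1.6]
```

```bash
f(){ grep -E "pos|force" | tr '\n' ' '; echo; }
python3 -m creep '[[[0.004,0,0],0,1],[[0.004,0,0],0,1]]'|f; for i in 1 2 3 4 5 6 7 8; do python3 -m creep '[[[0,0,0],0,1]]' | f; done;  python3 - <<'E'
from tilt import *
s,R=tool();pred(cams.get_calibration("wrist"),s['eef_pos'],R[:,2],(-4,-2,0,2,4));print(s['clock'],proj("wrist",[[525,-25.5,74]]))
for n in("wrist","scene","side"):cv2.imwrite(f"pics/{n}18.png",cams.get_image(n))
crop("pics/wrist18.png","pics/w18c.png",260,150,130,180,4)
crop("pics/scene18.png","pics/scene18c.png",270,140,80,80,8)
E
```

```text
eef_pos: [529.2, -25.2, 169.1] force: [0.2, 0.4, 0.6] 
eef_pos: [529.3, -25.1, 169.2] force: [1.1, -0.0, 0.6] 
eef_pos: [529.2, -25.2, 169.1] force: [0.6, -0.2, 1.2] 
eef_pos: [529.2, -25.2, 169.1] force: [0.3, 0.1, 1.0] 
eef_pos: [529.2, -25.2, 169.1] force: [0.1, 0.1, 2.3] 
eef_pos: [529.2, -25.1, 169.1] force: [0.9, 0.3, 1.3] 
eef_pos: [529.2, -25.2, 169.1] force: [0.9, -0.1, 1.1] 
eef_pos: [529.2, -25.2, 169.1] force: [-0.1, -0.4, 1.2] 
eef_pos: [529.2, -25.2, 169.1] force: [0.7, 0.2, 0.7] 
-4 [[322.1, 233.1], [321.2, 301.7], [322.4, 205.9]]
-2 [[322.1, 230.3], [321.2, 304.3], [322.4, 200.9]]
0 [[322.1, 227.6], [321.2, 306.8], [322.4, 195.9]]
2 [[322.1, 224.9], [321.2, 309.2], [322.4, 190.8]]
4 [[322.0, 222.2], [321.2, 311.6], [322.4, 185.8]]
31.05 [[323.80193288 203.08580094]]
```

View pics/w18c.png

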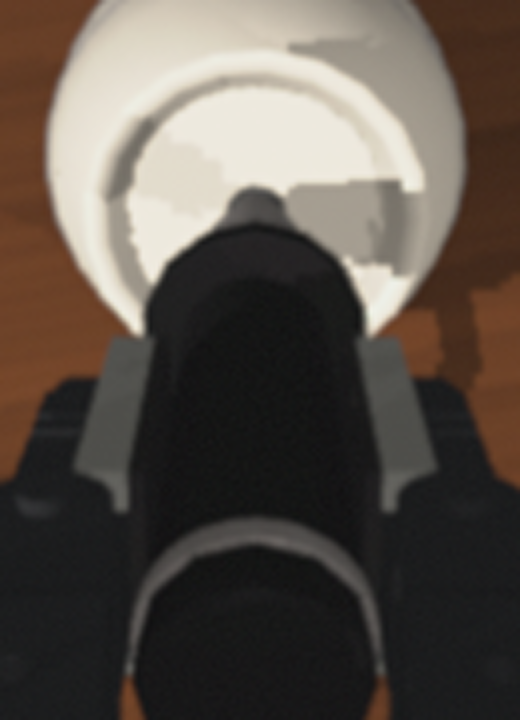

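View pics/scene18c.png

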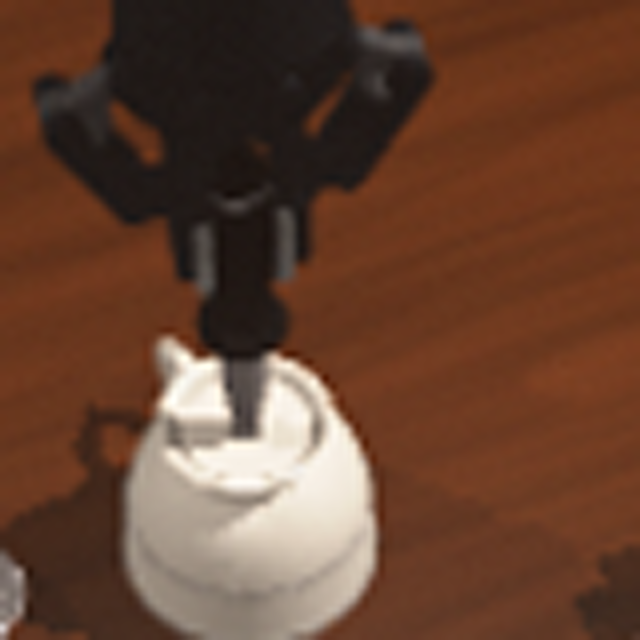

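View pics/side18.png

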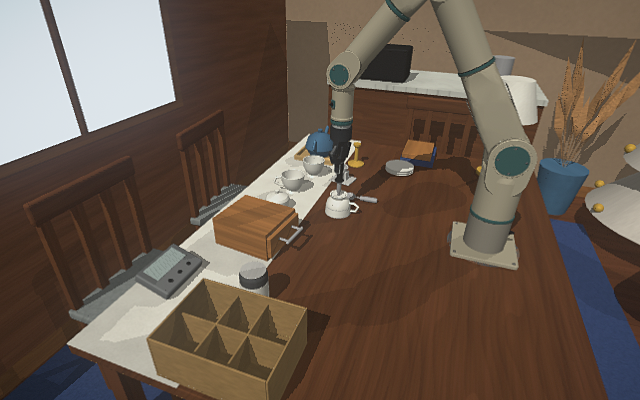

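```bash
python3 -c "
from cell import order,readout
print(order.finish_job()); print(readout.read_state()['clock'])"
```

```text
the job is handed in; nothing more can be done
None
the job is handed in; nothing more can be done
```

I handed the job in at about 31 s. The standard is in the shut drawer, and the probe is held upright on the ring mark with its tip pressed about half-way in.

- **Standard and drawer:** I set the standard down upright in the drawer. I then pushed the drawer by its handle until it stopped firmly, at about 17 N along the push. The pictures and the finger position both put the front panel against the chest.
- **Standing the probe upright:** The tool could only turn about the vertical, so I drew the probe out along its axis. I then pressed its nose against the fixed stand tube (about 5–7 N) until it pivoted upright in the grip. Afterwards the wrist camera showed it within 1–2° of vertical.
- **Last checks on the mark:** Just before contact the tip was within about 1–2 mm of the ring's centre. Pressing from first touch moved the tool down about 4.9 mm. The averaged force gave about 2.0 N, which is 5 mm of tip travel, though single readings scatter by up to about 1 N.
- **The other things:** The cup and its neighbours looked unmoved in the last pictures.

**Disagreement between cameras:** The side camera put points 6–10 mm away from where the wrist and scene cameras did. I trusted the wrist camera, because the grasp on the standard's knob confirmed it. Once the tip was down, the probe's nose hid the ring, so the final contact point was not seen directly.

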